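# Tea balls into the teapot, lid on with its steam hole to the spout

## Task

Get the teapot ready for brewing: tip all four tea balls out of the bamboo scoop into the open pot and set the scoop down again, flat and upright, on the pine stand. Put the lid on the pot, fully seated and without dropping it, turned so that its little steam hole points at the spout. Leave the teapot and the other things where they stand.

Things in the scene. Friction and masses are not known exactly. Their poses are not given: they have to be found in the camera images.
- teapot: Open blue stoneware teapot, loose, 0.5 to 0.9 kg. Origin: centre of its foot; z up. Belly 132 mm across, 43 mm up; round mouth 81 mm inside, 93 mm over the flat rim, which is 88 mm up; inner floor 6 mm up. Spout along +x (at the start to the robot's right within 45 degrees), straight handle along +y (to 139 mm from the axis, 89 mm up at most), at the start away from the robot.
- spout_tip (a point): Opening at the tip of the teapot's spout: 92 mm along +x from the teapot's axis, 83 mm up (the spout's outermost edge is 99 mm out, 90 mm up).
- lid: The teapot's lid, blue stoneware, loose, 0.14 kg, upright. Origin: centre of its underside. Lowest a round spigot, 73 mm across, 8 mm deep, that enters the mouth with 3.5 mm of play all round; above it the 94 mm flange that rests on the rim. Knob: a ridge in the middle, 36 mm long (x), 14 mm thick (y), from 17 to 41 mm up, pinched across y. Seated, its origin is 80 mm above the teapot's.
- lid_vent (a point): The steam hole, a dark round hole 9 mm across with a small raised collar in the top of the lid, in line with the ridge: 32 mm along the lid's +x from its middle, 17 mm above the lid's origin.
- scoop: Pale bamboo tea scoop, 0.07 kg, holding the balls: an open-topped trough 120 mm long, 30 mm high, walls 4 mm, open at its lip. z up, +x to the lip (at the start towards the robot within 40 degrees). Origin: underside, mid-width, 50 mm from the closed end, 70 mm from the lip. Sides parallel, 52 mm apart outside all along: grip across y at the origin, from above.
- scoop_lip (a point): Middle of the scoop's lip, on the floor's edge: 70 mm along +x from the scoop's origin, 14 mm above its underside. The floor rises 10 mm over the last 50 mm (11 degrees), so the balls stay in while it is carried level; tipped lip down by 40 to 60 degrees they roll out.
- tea1: One of four alike pressed tea balls, dark green-brown, round, 20 mm across, 10 g, at first loose in the scoop. Origin: its centre.
- tea2: One of four alike pressed tea balls, dark green-brown, round, 20 mm across, 10 g, at first loose in the scoop. Origin: its centre.
- tea3: One of four alike pressed tea balls, dark green-brown, round, 20 mm across, 10 g, at first loose in the scoop. Origin: its centre.
- tea4: One of four alike pressed tea balls, dark green-brown, round, 20 mm across, 10 g, at first loose in the scoop. Origin: its centre.
- music_box: Bystander: walnut music box 93 x 128 x 61 mm with a tiny brass crank on its front (-x) side reaching 33 mm out. Origin: centre of its underside, z up.
- coin_tray: Bystander: round copper coin tray, 152 mm across, 16 mm high, with a few coins. Origin: centre of its underside.
- iron_key: Bystander: old iron key, 85 mm long, 7 mm thick, lying in the coin tray. Origin: middle of its shaft, x along the shaft towards the bit.
- shoehorn: Bystander: polished horn shoehorn, 170 mm long (along x), up to 40 mm wide, under 15 mm high. Origin: its middle, on the stand.

How it is judged:
By the outcome, as a careful person would: the job done as asked, in the order asked, and still so for the second after the job is handed in, with the robot touching nothing.
It also fails if it takes over 72 s, if anything falls off the work surface, if the arm or the gripper's body presses on something with over 40 N, if the wrist force passes 120 N, or if a joint passes its speed limit or range.

## Robot

A 7-joint arm with a two-finger parallel gripper is mounted at the origin on the work surface. World frame = base frame: x ahead of the robot, y to its left, z up, the work surface at z = 0. Lengths are in mm, angles in rad, forces in N, time in s.
With the tool pointing down it reaches from about 350 to 900 mm from the base axis. Payload 7.2 kg.
Tool frame: the origin (TCP) lies midway between the tips of the shut fingers; the grasp point (between the pads) lies 19 mm behind it; z points along the fingers, y is the direction in which the jaws open and shut (so a half turn about z gives the same grasp; the last joint's range is limited). The gripper opens to 85 mm and grips with 20 to 120 N. Pads are 22 mm wide; open, the fingers measure 114 mm over their backs; the gripper's body (76 mm by 85 mm) begins 54 mm behind the grasp point. The pads swing forward as they close: fully open they stand 13 mm farther back than shut.
Start: joints at [1.153, 0.411, -0.013, 1.596, 0.006, 1.134, -0.082], TCP at [214.182, -587.158, 231.297] pointing down, gripper open.
Joint ranges: [-2.95, 2.95], [-0.29, 1.99], [-1.47, 1.44], [0.14, 2.54], [-1.03, 4.17], [0.13, 1.85], [-2.86, 2.86]. Speed limits (rad/s): [2.39, 2.39, 3.01, 3.01, 3.14, 3.14, 3.14].

## Interface

Orientations are given as a unit quaternion [w, x, y, z].
In Python, from plant import robot gives the robot as it stands.
- The arm moves only by the shell command python3 -m jog 'ROWS'. ROWS is JSON, a list of rows, each a list of 5 numbers: the opening, from -1 (shut) to 1 (fully open), so that 0 is half open, then the shift along the tool's x, y, z in m, then the turn about the tool's z in degrees. A call has 1 to 12 rows; each row is the pose to reach, as a shift and turn from the pose commanded when the call began, along the tool's axes at that moment; what a row does not reach only later rows make up. A row lasts 1/12 s, in which the tool goes at most 41.7 mm and 7.16 degrees, less where a joint would pass 70% of its speed; a pose out of reach is approached as far as the arm can. A call with a gripper value outside its range is refused whole. The fingers move at their own pace and stop on an object; the grip force is fixed at half the most. Time passes only in rows, so rows that repeat a pose let the fingers close. It gives the time, the measured TCP pose, the force and the opening at its end, in the units of the state.
- robot.observe(): the state, without advancing time (a new reading comes with each control period).
- robot.get_image(name): name is "side" or "top"; returns a dict with "frame" (400x640x3 uint8, red, green, blue), "camera_matrix" (3x3 intrinsics, pixels), "world_from_camera" (4x4, takes a point from camera to world coordinates). Camera axes: x right, y down, z forward; pixel columns grow to the right and rows downward; lengths in mm; the calibration is good to about 2 mm. A picture is of the moment at which its call begins. There is no depth.
- robot.hand_in(): hands the job in, once; it reports no verdict.
Trained networks look in a picture, given as the dict that the camera call returned (one of the last four; its "shot" number tells which), for a name from the list of things; names that differ only in an ending like _2 or _b are one class to them, and where a whole thing is asked for, a point or a joint stands for the part that bears it (a point fixed in the world has none). Each returns a list of dicts, best first, with "p" (0 to 1); they miss things now and then, are a little off and sometimes report something else, mostly with a low value. They report only what shows in the picture. A call takes as long as a camera call.
- robot.silhouettes(picture, name): "mask" (400x640 bool, what is visible of it) and "bbox" ([left, top, right, bottom] in pixels, round what is visible of it).
- robot.spot_point(picture, name): "position" ([column, row] in pixels: a listed point, or the origin of a listed thing).
The state is a dict: "time_s": time; "joint_positions": joint angles; "joint_velocities": joint speeds; "effort": joint torques, N m; "ee_pos": TCP position; "tool_rot": TCP orientation; "ft_force": force on the tool from outside, world axes, zero at the start; "wrist_torque": the same for the moment, N m; "gripper_width": finger opening in mm.
Only numpy, scipy, OpenCV 4.12 (cv2) and the standard library are available. Lean on these libraries where they do the work, as an engineer would, in place of code of your own. Each camera call takes 0.05 s, during which the arm holds its last target.

## Working session

There is one attempt and no reset: what is moved stays moved. The work goes in short steps, Python scripts to look and compute and a shell command to move; the robot and the scene stay as the last step left them, time stands still between calls to the robot, and variables do not carry over. Pictures are saved under pics/ and viewed, and the job is handed in when it is done.

I'll start with the state and both camera pictures.

```bash
ls; mkdir -p pics; python3 - <<'E'
from plant import robot
import cv2
s=robot.observe(); print(s['time_s'],s['ee_pos'],s['tool_rot'],s['gripper_width'],s['ft_force'])
for n in('top','side'):
    p=robot.get_image(n); cv2.imwrite(f'pics/{n}0.png',p['frame'][...,::-1]); print(n,p['camera_matrix'].tolist() if hasattr(p['camera_matrix'],'tolist') else p['camera_matrix'],p['world_from_camera'],p['shot'])
    for k in['teapot','spout_tip','lid','lid_vent','scoop','scoop_lip','tea1','music_box','coin_tray','shoehorn']:
        r=robot.spot_point(p,k)
        print(k,[(round(q['p'],2),[round(float(v),1) for v in q['position']]) for q in r[:5]])
E
```

```text
pics
0.0 [ 213.99125504 -586.67405028  230.42867389] [-8.06871285e-04  9.84739506e-01  1.74032806e-01 -1.92811146e-04] 85.23303873101801 [ 0.51234072 -0.34997144 -1.24438551]
top [[488.1151531763543, 0.0, 318.4128635062202], [0.0, 488.1151531763543, 206.8239552212803], [0.0, 0.0, 1.0]] [[ 2.54254557e-02 -9.80579015e-01  1.94469387e-01  3.81534701e+02]
 [-9.99624742e-01 -2.29547032e-02  1.49484421e-02 -1.13789967e+01]
 [-1.01941416e-02 -1.94776482e-01 -9.80794679e-01  1.28454618e+03]
 [ 0.00000000e+00  0.00000000e+00  0.00000000e+00  1.00000000e+00]] 1
teapot [(0.58, [310.8, 233.4])]
spout_tip [(0.92, [349.3, 222.8])]
lid [(0.58, [420.0, 246.8])]
lid_vent [(0.82, [428.2, 257.3])]
scoop [(0.6, [227.2, 240.9])]
scoop_lip [(0.89, [223.4, 264.9])]
tea1 [(0.56, [219.3, 239.9]), (0.53, [222.5, 228.9]), (0.45, [230.1, 235.3]), (0.38, [228.7, 228.2])]
music_box [(0.78, [237.9, 155.2])]
coin_tray [(0.8, [408.6, 167.4])]
shoehorn [(0.69, [222.0, 267.8]), (0.56, [316.6, 153.2])]
side [[398.62955699250716, 0.0, 321.1946681268517], [0.0, 398.62955699250716, 192.76199100621182], [0.0, 0.0, 1.0]] [[-7.12597874e-01 -5.31008641e-01  4.58512914e-01  2.30819765e+02]
 [-7.01499556e-01  5.48734919e-01 -4.54739883e-01  3.44664769e+02]
 [-1.01312395e-02 -6.45693280e-01 -7.63529663e-01  6.96519669e+02]
 [ 0.00000000e+00  0.00000000e+00  0.00000000e+00  1.00000000e+00]] 2
teapot [(0.91, [315.1, 237.8])]
spout_tip [(0.74, [343.9, 183.4])]
lid [(0.68, [409.4, 176.3])]
lid_vent [(0.82, [428.2, 173.9]), (0.46, [335.0, 133.1])]
scoop [(0.92, [235.5, 320.9]), (0.54, [335.0, 133.2]), (0.22, [313.3, 238.3])]
scoop_lip [(0.82, [259.3, 350.7])]
tea1 [(0.69, [234.6, 306.6]), (0.5, [223.1, 310.7]), (0.48, [232.0, 320.2]), (0.39, [239.4, 315.2])]
music_box [(0.84, [174.3, 234.9])]
coin_tray [(0.58, [341.8, 131.8])]
shoehorn [(0.74, [256.6, 183.1]), (0.49, [342.0, 136.5])]
```

View pics/top0.png

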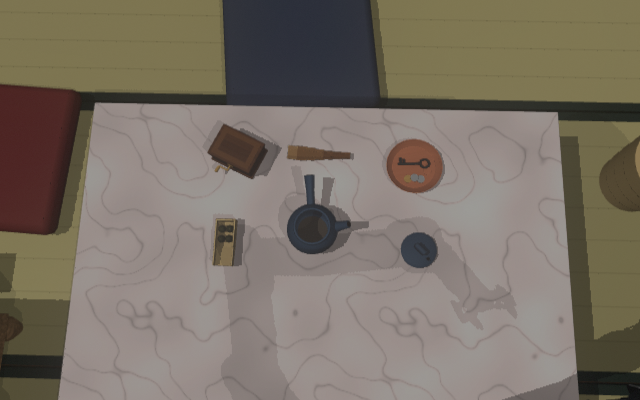

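View pics/side0.png

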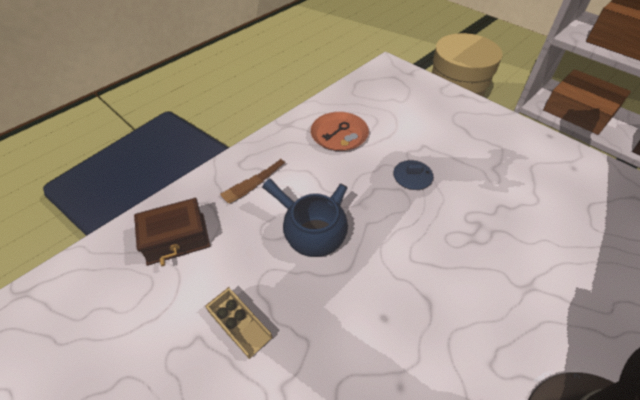

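```bash
cat > h.py <<'E'
import numpy as np, cv2
from scipy.optimize import least_squares
def proj(p,X):
    K=np.array(p['camera_matrix']);T=np.linalg.inv(np.array(p['world_from_camera']))
    c=(np.atleast_2d(X)@T[:3,:3].T+T[:3,3])@K.T
    return c[:,:2]/c[:,2:]
def onz(p,uv,z):
    K=np.array(p['camera_matrix']);T=np.array(p['world_from_camera'])
    d=T[:3,:3]@np.linalg.solve(K,[uv[0],uv[1],1]);o=T[:3,3]
    return o+d*(z-o[2])/d[2]
def tri(ps,uvs):
    f=lambda X:np.concatenate([(proj(p,X)[0]-u) for p,u in zip(ps,uvs)])
    r=least_squares(f,[500,0,30]); return r.x,np.abs(r.fun).max()
def crop(p,c,w,h,s,name):
    x,y=int(c[0]-w/2),int(c[1]-h/2);x=max(x,0);y=max(y,0)
    im=p['frame'][y:y+h,x:x+w,::-1]
    cv2.imwrite(name,cv2.resize(im,None,fx=s,fy=s,interpolation=cv2.INTER_CUBIC)); print(name,'origin',x,y,'scale',s)
E
python3 - <<'E'
from plant import robot
from h import *
P={n:robot.get_image(n) for n in('top','side')}
np.set_printoptions(precision=1,suppress=True)
zz=dict(teapot=0,spout_tip=83,lid=0,lid_vent=17,scoop=0,scoop_lip=14,music_box=0,coin_tray=0,shoehorn=0)
for k,z in zz.items():
    q={n:robot.spot_point(P[n],k) for n in P}
    if q['top'] and q['side']:
        b={n:q[n][0]['position'] for n in P}
        if k=='shoehorn': b['top']=q['top'][-1]['position']
        print(k,'tri',*tri(list(P.values()),list(b.values())),'top',onz(P['top'],b['top'],z)[:2],'side',onz(P['side'],b['side'],z)[:2])
    else: print(k,{n:len(q[n]) for n in q})
crop(P['top'],(226,240),60,60,10,'pics/ts.png')
crop(P['top'],(420,250),60,60,10,'pics/tl.png')
crop(P['side'],(240,320),100,80,8,'pics/ss.png')
E
```

```text
teapot tri [577.2  28.1  -4.3] 0.6465085479683239 top [578.3  29.1] side [574.   29.3]
spout_tip tri [583.8 -68.4  74.4] 0.6230342213122242 top [583.9 -67. ] side [577.8 -63.2]
lid tri [ 536.8 -263.1  -12.2] 1.1641496167648029 top [ 532.2 -262.1] side [ 533.9 -251.6]
lid_vent tri [ 509.1 -282.2    9.3] 0.5622252555410228 top [ 506.9 -281.1] side [ 507.1 -274.7]
scoop tri [538.3 252.2   1.8] 0.8565561218660207 top [536.3 250.4] side [540.2 252.8]
scoop_lip tri [475.3 256.7   7.1] 0.021448356394159873 top [474.8 255.3] side [472.8 257.6]
music_box tri [786.5 229.3  -4.5] 1.6824056743573408 top [781.2 223.6] side [785.7 232.1]
coin_tray tri [650.3 -47.9 208.4] 29.284362519917863 top [783.4   5.4] side [ 758.1 -253.1]
shoehorn tri [782.8  16.    8.7] 0.25183343969302996 top [784.9  15.6] side [790.3  12.1]
pics/ts.png origin 196 210 scale 10
pics/tl.png origin 390 220 scale 10
pics/ss.png origin 190 280 scale 8
```

View pics/ts.png

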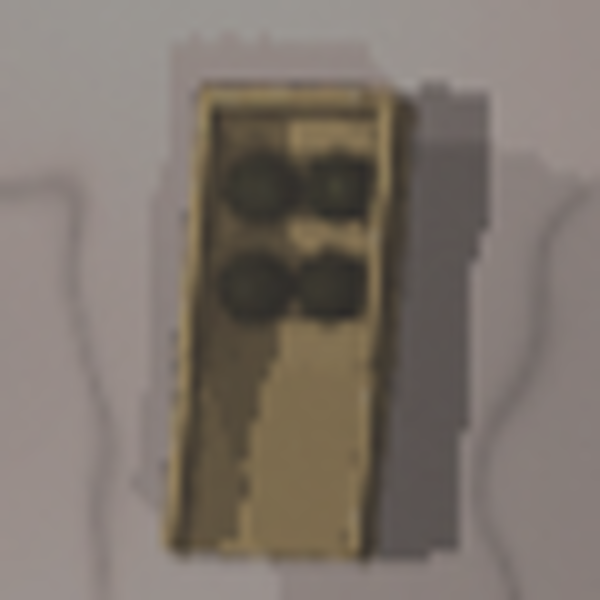

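View pics/tl.png

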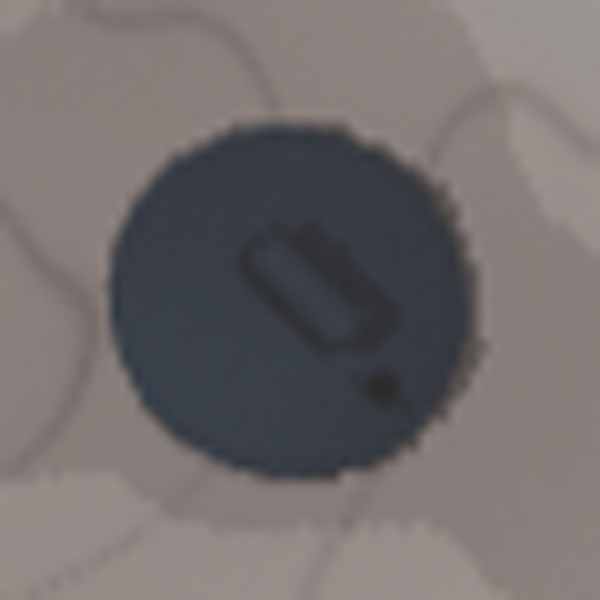

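View pics/ss.png

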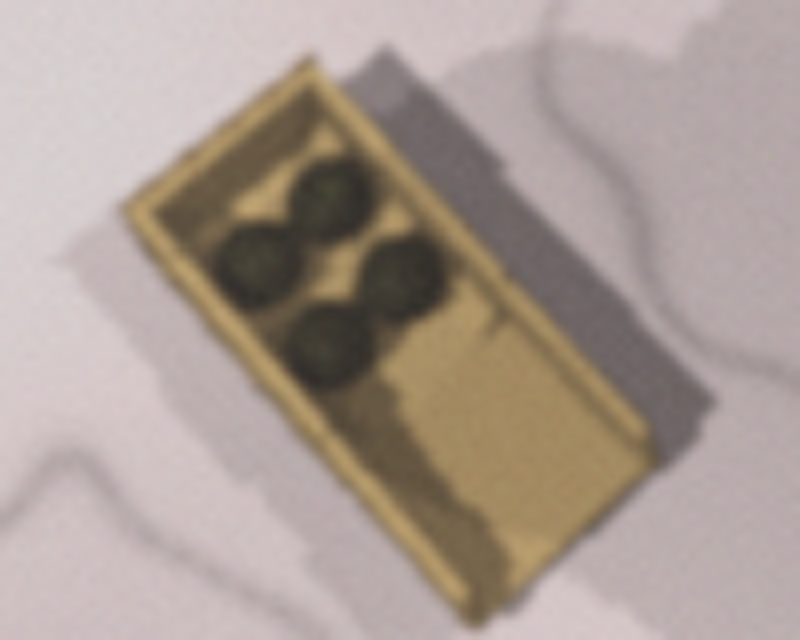

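```bash
python3 - <<'E'
from plant import robot
from h import *
np.set_printoptions(precision=1,suppress=True)
P=[robot.get_image('top'),robot.get_image('side')]
f=lambda L,o,s:[((np.array(c)+.5)/s-.5+o) for c in L]
# tail right(scoop +y?), order: image TL tail, TR tail, BL lip, BR lip
t=f([(202,90),(390,92),(168,552),(368,555)],np.array([196,210]),10)
s=f([(128,208),(312,60),(475,622),(655,455)],np.array([190,280]),8)
for z in(28,30):
  print(z,[onz(P[0],c,z)[:2] for c in t]); print([onz(P[1],c,z)[:2] for c in s])
for c,d in zip(t,s): print(tri(P,[c,d]))
# silhouettes IoU fit of pot: spot several shots average
E
```

```text
28 [array([593.1, 275.7]), array([593.7, 226.4]), array([472.6, 276.4]), array([473.1, 224.9])]
[array([595.8, 276.6]), array([595.5, 226.2]), array([470.4, 279. ]), array([470.1, 230.8])]
30 [array([592.8, 275.2]), array([593.4, 226. ]), array([472.4, 276. ]), array([472.9, 224.5])]
[array([594.7, 276.8]), array([594.4, 226.6]), array([469.7, 279.1]), array([469.3, 231.2])]
(array([593.9, 276.4,  30.4]), np.float64(0.4574420442902465))
(array([593.9, 226.4,  30.4]), np.float64(0.20393434409865563))
(array([473.1, 278.2,  20.3]), np.float64(0.004105904103425928))
(array([474.8, 228.2,  13.7]), np.float64(0.284105333836294))
```

```bash
cat > go.py <<'E'
import sys,numpy as np
from plant import robot
from scipy.spatial.transform import Rotation as R
def delta(goal,yaw=None):
    s=robot.observe();q=s['tool_rot'];r=R.from_quat([q[1],q[2],q[3],q[0]]).as_matrix()
    d=r.T@(np.array(goal)-s['ee_pos'])
    cy=np.degrees(np.arctan2(r[1,0],r[0,0]))
    print('t %.2f'%s['time_s'],'pos',np.round(s['ee_pos'],1),'yaw %.1f'%cy,'tilt',np.round(r[:,2],3),'w %.1f'%s['gripper_width'],'F',np.round(s['ft_force'],1),'j',np.round(s['joint_positions'],2))
    print('delta mm',np.round(d,1),'turn',None if yaw is None else round(-(((yaw-cy)+180)%360-180),1))
if __name__=='__main__':
    a=[float(v) for v in sys.argv[1:]]
    delta(a[:3],a[3] if len(a)>3 else None)
E
python3 go.py 513.5 252.4 150 -0.5
```

```text
t 2.20 pos [ 214.2 -587.2  231.3] yaw 20.0 tilt [ 0. -0. -1.] w 85.5 F [-0.5  0.2 -0.8] j [ 1.15  0.41 -0.01  1.6   0.01  1.13 -0.08]
delta mm [ 568.9 -686.2   81.3] turn 20.5
```

```bash
python3 -m jog '[[1,0.3,-0.362,0,10],[1,0.3,-0.362,0,10],[1,0.3,-0.362,0,10],[1,0.3,-0.362,0,10],[1,0.3,-0.362,0,10],[1,0.3,-0.362,0,10],[1,0.3,-0.362,0,10],[1,0.3,-0.362,0,10],[1,0.3,-0.362,0,10],[1,0.3,-0.362,0,10],[1,0.3,-0.362,0,10],[1,0.3,-0.362,0,20.5]]'; python3 go.py 513.5 252.4 150 -0.5
```

```text
time_s: 3.2
ee_pos: [373.7, -138.7, 231.9]
tool_rot: [-0.0, 1.0, 0.029, 0.001]
ft_force: [-0.7, -0.2, 0.0]
gripper_width: 85.8
t 3.20 pos [ 373.7 -138.7  231.9] yaw 3.3 tilt [ 0.002  0.001 -1.   ] w 85.8 F [-0.7 -0.2  0. ] j [ 0.57  0.03 -0.34  2.08  0.01  1.02 -1.29]
delta mm [ 162.1 -382.3   82.5] turn 3.8
```

```bash
python3 -m jog '[[1,0.162,-0.382,0.03,4],[1,0.162,-0.382,0.03,4],[1,0.162,-0.382,0.03,4],[1,0.162,-0.382,0.03,4],[1,0.162,-0.382,0.03,4],[1,0.162,-0.382,0.03,4],[1,0.162,-0.382,0.03,4],[1,0.162,-0.382,0.03,4],[1,0.162,-0.382,0.03,4],[1,0.162,-0.382,0.08,4],[1,0.162,-0.382,0.08,4],[1,0.162,-0.382,0.08,4]]'; python3 go.py 513.5 252.4 26 -0.5
```

```text
time_s: 4.2
ee_pos: [512.6, 248.3, 147.1]
tool_rot: [0.0, 1.0, -0.008, -0.003]
ft_force: [-0.7, -0.5, 0.1]
gripper_width: 85.5
t 4.20 pos [512.6 248.3 147.1] yaw -0.9 tilt [-0.006 -0.    -1.   ] w 85.5 F [-0.7 -0.5  0.1] j [-0.11  0.47 -0.56  1.79  0.29  0.97 -2.38]
delta mm [  1.6  -4.2 121.1] turn -0.4
```

```bash
python3 -m jog '[[1,0.002,-0.004,0.04,0],[1,0.002,-0.004,0.08,0],[1,0.002,-0.004,0.105,0],[1,0.002,-0.004,0.12,0],[1,0.002,-0.004,0.128,0],[1,0.002,-0.004,0.132,0],[1,0.002,-0.004,0.132,0]]'; python3 go.py 513.5 252.4 14 -0.5; python3 - <<'E'
from plant import robot
from h import *
p=robot.get_image('side'); crop(p,(245,310),160,120,5,'pics/g1.png')
p=robot.get_image('top'); crop(p,(225,240),100,80,8,'pics/g1t.png')
E
```

```text
time_s: 4.78
ee_pos: [517.1, 248.9, 19.8]
tool_rot: [0.0, 1.0, -0.01, 0.0]
ft_force: [-0.5, 0.3, 0.4]
gripper_width: 85.2
t 4.78 pos [517.1 248.9  19.8] yaw -1.2 tilt [ 0. -0. -1.] w 85.2 F [-0.5  0.3  0.4] j [-0.18  0.64 -0.48  1.87  0.42  0.73 -2.49]
delta mm [-3.7 -3.5  5.8] turn -0.7
pics/g1.png origin 165 250 scale 5
pics/g1t.png origin 175 200 scale 8
```

View pics/g1.png

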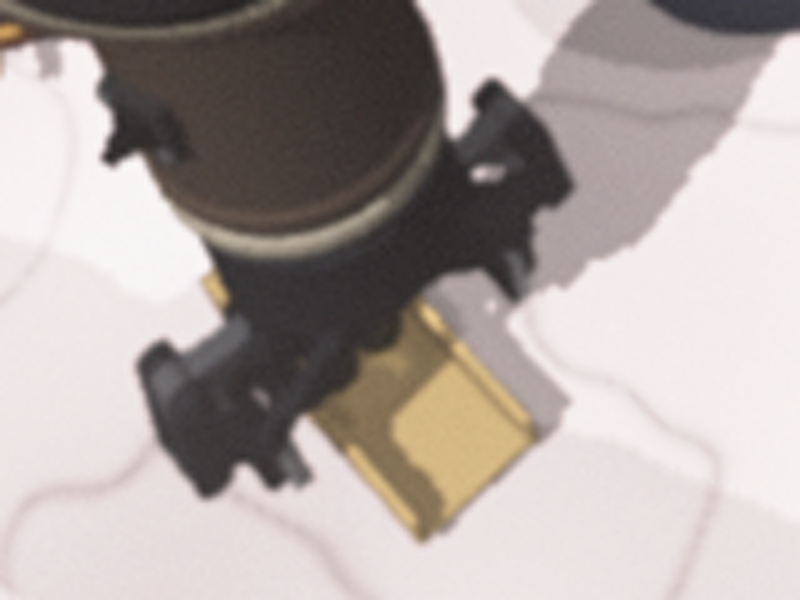

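View pics/g1t.png

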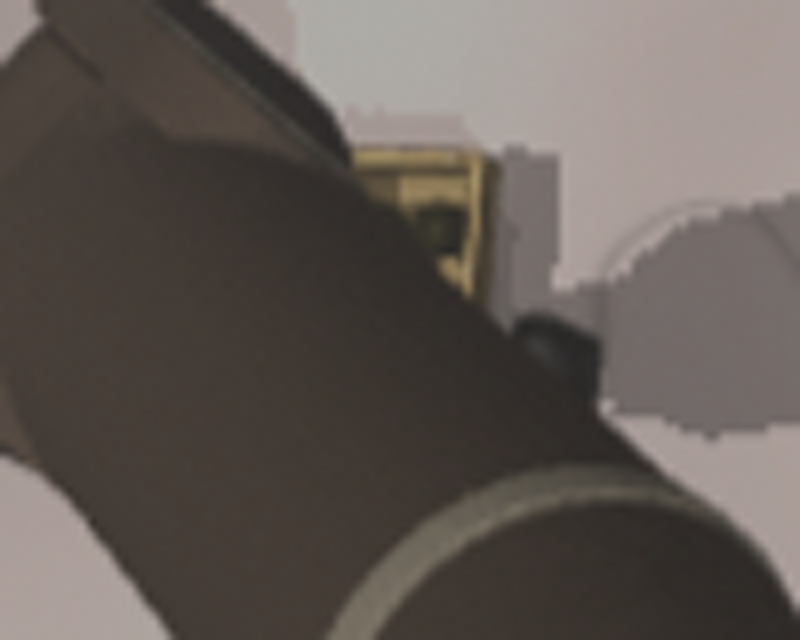

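```bash
python3 go.py 513.5 252.4 14 -0.5
```

```text
t 4.88 pos [517.6 249.5  20.8] yaw -1.1 tilt [ 0.002  0.001 -1.   ] w 85.5 F [-0.5  0.2 -0.8] j [-0.18  0.64 -0.48  1.87  0.42  0.73 -2.49]
delta mm [-4.1 -2.8  6.8] turn -0.6
```

```bash
python3 -m jog '[[1,-0.004,-0.003,0.007,-0.6],[1,-0.004,-0.003,0.007,-0.6],[1,-0.004,-0.003,0.007,-0.6]]'; python3 go.py 513.5 252.4 14 -0.5; python3 -m jog '[[0.22,0,0,0,0],[0.22,0,0,0,0],[0.22,0,0,0,0],[0.22,0,0,0,0],[0.22,0,0,0,0],[0.22,0,0,0,0]]';python3 go.py 513.5 252.4 14 -0.5;
```

```text
time_s: 5.13
ee_pos: [512.4, 252.7, 12.5]
tool_rot: [-0.0, 1.0, -0.004, 0.0]
ft_force: [0.1, 0.6, 0.4]
gripper_width: 85.7
t 5.13 pos [512.4 252.7  12.5] yaw -0.5 tilt [ 0.  0. -1.] w 85.7 F [0.1 0.6 0.4] j [-0.19  0.65 -0.48  1.88  0.43  0.72 -2.5 ]
delta mm [ 1.1  0.3 -1.5] turn 0.0
time_s: 5.63
ee_pos: [512.7, 252.4, 12.3]
tool_rot: [0.0, 1.0, -0.005, 0.0]
ft_force: [-0.6, -0.3, -0.3]
gripper_width: 52.3
t 5.63 pos [512.7 252.4  12.3] yaw -0.5 tilt [ 0. -0. -1.] w 52.3 F [-0.6 -0.3 -0.3] j [-0.19  0.65 -0.47  1.88  0.43  0.72 -2.5 ]
delta mm [ 0.8 -0.  -1.7] turn -0.0
```

```bash
python3 -m jog '[[0.2,0,0,0,0],[0.2,0,0,0,0],[0.2,0,0,0,0]]'; python3 -m jog '[[0.2,0,0,-0.01,0],[0.2,0,0,-0.02,0],[0.2,0,0,-0.03,0],[0.2,0,0,-0.03,0],[0.2,0,0,-0.03,0]]'; python3 - <<'E'
from plant import robot
from h import *
p=robot.get_image('side'); crop(p,(245,310),160,120,5,'pics/g2.png')
E
```

```text
time_s: 5.88
ee_pos: [512.8, 252.4, 12.4]
tool_rot: [0.0, 1.0, -0.005, 0.0]
ft_force: [-0.4, -0.2, 2.7]
gripper_width: 51.5
time_s: 6.3
ee_pos: [513.4, 252.7, 43.4]
tool_rot: [-0.0, 1.0, -0.005, 0.001]
ft_force: [0.9, 0.4, -0.9]
gripper_width: 51.5
pics/g2.png origin 165 250 scale 5
```

View pics/g2.png

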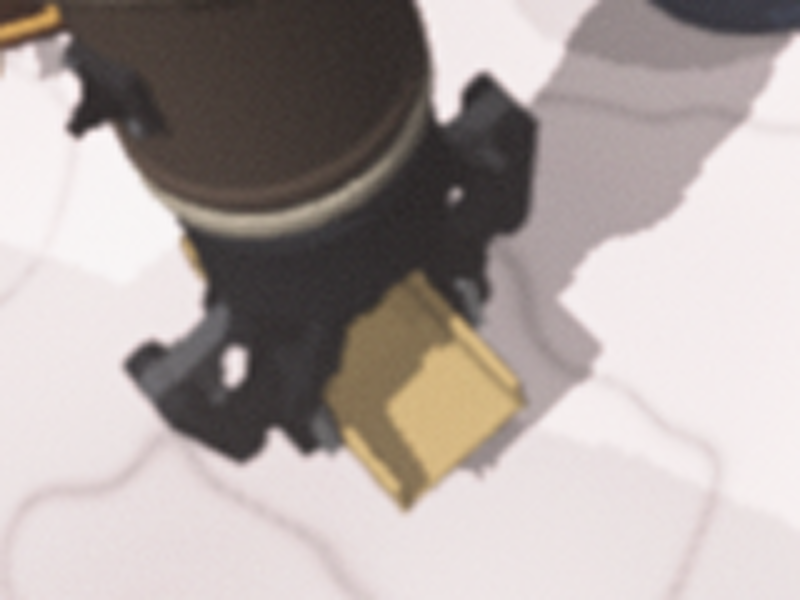

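```bash
python3 - <<'E'
from plant import robot
from h import *
np.set_printoptions(precision=1,suppress=True)
p=robot.get_image('side')
for tilt in(0,5,10,15,20):  # lip-up about P=(513,252,z0+24)
  for z0 in(31,):
    a=np.radians(tilt); L=[]
    for x,y,z in[(40,26,30),(40,-26,30),(40,26,10),(40,-26,10)]:
        dx,dz=x,z-24
        X=dx*np.cos(a)-dz*np.sin(a);Z=dx*np.sin(a)+dz*np.cos(a)
        L.append([513.4-X,252.7-y if 0 else 252.7+y,z0+24+Z])
    print(tilt,((proj(p,L)-[165,250]+.5)*5-.5).tolist())
s=robot.spot_point(p,'scoop_lip');print([(q['p'],q['position']) for q in s[:2]])
E
```

```text
0 [[400.7064849538756, 496.3878396279666], [526.4476166198012, 380.5134419960693], [410.4322050347316, 517.922314792605], [532.9419101704827, 403.9419624589082]]
5 [[397.62795842783345, 491.0214649413812], [523.9346930584029, 374.92530317395887], [410.8333585323346, 516.5686088247226], [533.9193199396298, 402.08713296735436]]
10 [[393.9652700303799, 485.0166409856443], [520.8253211370682, 368.75512485379926], [410.5856744357101, 514.4156532300776], [534.2612694137056, 399.47127233021075]]
15 [[389.7439404924044, 478.418509206311], [517.1402382555025, 362.0500496227238], [409.68161540713106, 511.4691551231193], [533.9559775441326, 396.10476178856186]]
20 [[384.9954284415615, 471.2788604729469], [512.906134603247, 354.8632621032759], [408.119245919121, 507.7420177683184], [532.9970426581498, 392.0048843196305]]
[(0.88, [258.2, 341.9]), (0.25, [344.3, 133.2])]
```

```bash
python3 - <<'E'
from plant import robot
from h import *
np.set_printoptions(precision=1,suppress=True)
p=robot.get_image('side')
g=lambda X:((proj(p,X)-[165,250]+.5)*5-.5).round(0).tolist()
for z in(10,14,20,25,30): print(z,'table',g([[473.4,278.4,z],[473.4,226.4,z]]),'lift',g([[473.4,278.4,z+31],[473.4,226.4,z+31]]))
crop(p,(245,310),160,120,5,'pics/g3.png')
E
```

```text
10 table [[425.0, 549.0], [543.0, 438.0]] lift [[411.0, 517.0], [534.0, 403.0]]
14 table [[424.0, 545.0], [542.0, 433.0]] lift [[409.0, 513.0], [532.0, 399.0]]
20 table [[421.0, 539.0], [540.0, 427.0]] lift [[406.0, 507.0], [530.0, 392.0]]
25 table [[419.0, 534.0], [539.0, 421.0]] lift [[404.0, 501.0], [529.0, 386.0]]
30 table [[416.0, 529.0], [537.0, 416.0]] lift [[401.0, 496.0], [527.0, 380.0]]
pics/g3.png origin 165 250 scale 5
```

```bash
python3 -m jog '[[0.2,0,0,0.01,0],[0.2,0,0,0.016,0],[0.21,0,0,0.016,0],[0.21,0,0,0.016,0],[0.21,0,0,0.016,0]]';python3 -m jog '[[0.218,0,0,0,0],[0.218,0,0,0,0],[0.218,0,0,0,0]]'; python3 - <<'E'
from plant import robot
from h import *
p=robot.get_image('side'); crop(p,(245,310),160,120,5,'pics/g4.png')
E
```

```text
time_s: 6.92
ee_pos: [512.5, 252.5, 25.9]
tool_rot: [0.0, 1.0, -0.004, -0.0]
ft_force: [0.1, 0.8, -1.3]
gripper_width: 51.8
time_s: 7.17
ee_pos: [513.0, 252.6, 26.6]
tool_rot: [-0.0, 1.0, -0.005, 0.0]
ft_force: [-0.6, 0.1, 0.6]
gripper_width: 51.9
pics/g4.png origin 165 250 scale 5
```

View pics/g4.png

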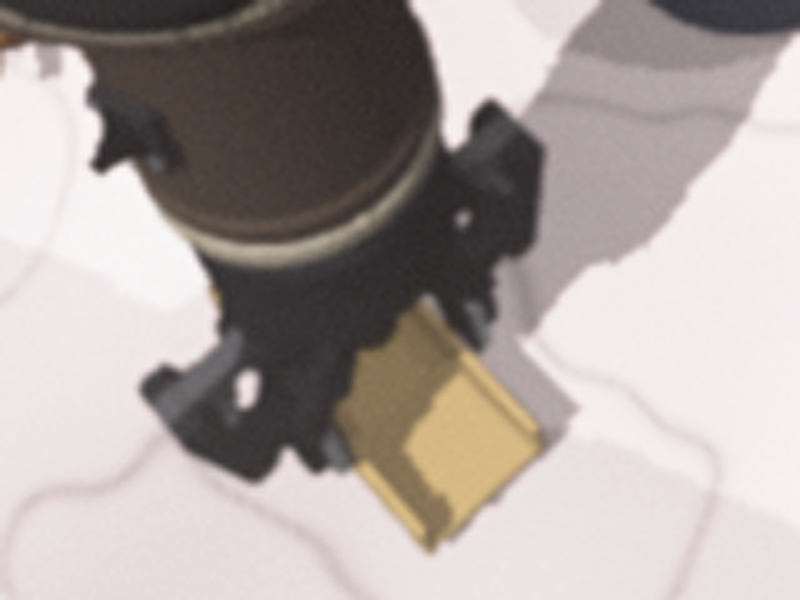

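```bash
python3 -m jog '[[1,0,0,0,0],[1,0,0,0,0],[1,0,0,0,0],[1,0.03,0,0,0],[1,0.06,0,0,0],[1,0.06,0,0.005,0],[1,0.06,0,0.01,0],[1,0.06,0,0.013,0],[1,0.06,0,0.013,0]]'; python3 - <<'E'
from plant import robot
from h import *
np.set_printoptions(precision=1,suppress=True)
p=robot.get_image('side'); crop(p,(245,310),160,120,5,'pics/g5.png')
q=robot.get_image('top'); crop(q,(225,240),100,80,8,'pics/g5t.png')
s=robot.spot_point(p,'scoop_lip');t=robot.spot_point(q,'scoop_lip');print(s[:1],t[:1])
if s and t: print(tri([p,q],[s[0]['position'],t[0]['position']]))
E
python3 go.py 573 252.5 12.4 -0.5
```

```text
time_s: 7.97
ee_pos: [570.9, 251.8, 12.1]
tool_rot: [0.0, 1.0, -0.004, -0.001]
ft_force: [-0.4, 0.4, 0.0]
gripper_width: 85.4
pics/g5.png origin 165 250 scale 5
pics/g5t.png origin 175 200 scale 8
[{'position': [263.3, 351.9], 'p': 0.89}] []
t 8.17 pos [572.2 252.2  13.5] yaw -0.5 tilt [-0.  0. -1.] w 85.7 F [ 0.2  0.2 -0.4] j [-0.16  0.71 -0.47  1.74  0.43  0.79 -2.42]
delta mm [ 0.8 -0.3  1.1] turn 0.0
```

View pics/g5.png

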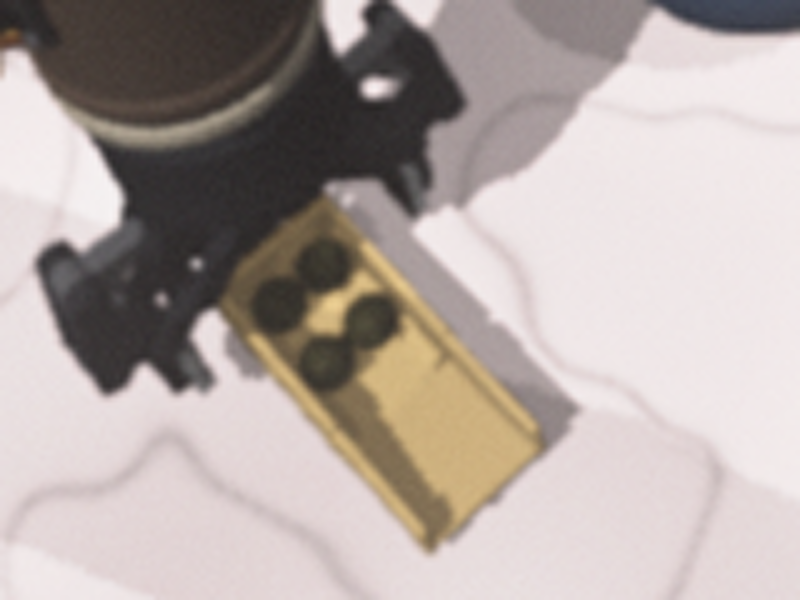

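View pics/g5t.png

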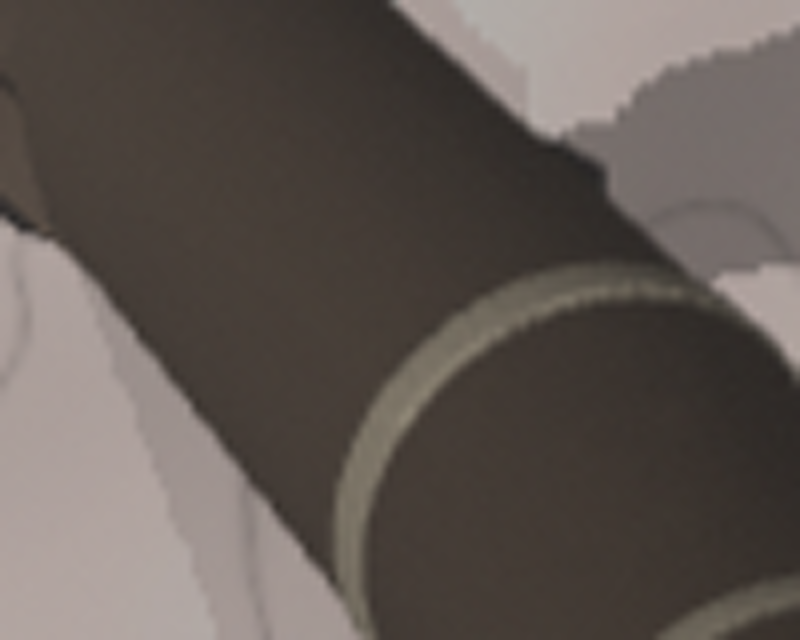

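```bash
python3 -m jog '[[1,-0.004,0,0.001,0],[1,-0.004,0,0.001,0],[0.1,-0.004,0,0.001,0],[0.1,-0.004,0,0.001,0],[0.1,-0.004,0,0.001,0],[0.1,-0.004,0,0.001,0],[0.1,-0.004,0,0.001,0],[0.1,-0.004,0,0.001,0]]'; python3 go.py 567 252.5 12.4 -0.5;  python3 -m jog '[[0.1,0,0,-0.02,0],[0.1,0,0,-0.05,0],[0.1,0,0,-0.09,0],[0.1,0,0,-0.13,0],[0.1,0,0,-0.15,0],[0.1,0,0,-0.15,0]]';python3 - <<'E'
from plant import robot
from h import *
np.set_printoptions(precision=1,suppress=True)
p=robot.get_image('side'); crop(p,(245,280),160,120,5,'pics/g6.png')
E
```

```text
time_s: 8.83
ee_pos: [569.0, 252.1, 12.8]
tool_rot: [-0.0, 1.0, -0.005, 0.0]
ft_force: [-1.2, 0.2, 5.4]
gripper_width: 50.6
t 8.83 pos [569.  252.1  12.8] yaw -0.5 tilt [ 0.001  0.    -1.   ] w 50.6 F [-1.2  0.2  5.4] j [-0.16  0.71 -0.47  1.75  0.43  0.78 -2.43]
delta mm [-2.  -0.4  0.4] turn -0.0
time_s: 9.33
ee_pos: [571.0, 253.5, 167.7]
tool_rot: [-0.002, 1.0, -0.005, 0.004]
ft_force: [1.1, 0.1, -1.7]
gripper_width: 50.4
pics/g6.png origin 165 220 scale 5
```

View pics/g6.png

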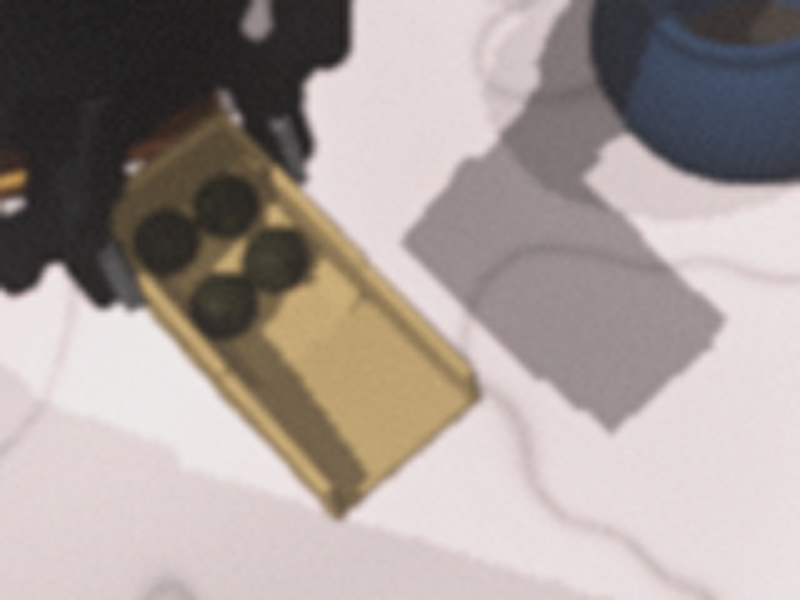

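```bash
python3 go.py 577 106.5 162 89.5; python3 -m jog '[[0.1,0.0,0.008,0,-5],[0.1,0.0,0.018,0,-11],[0.1,0.0,0.028,0,-17],[0.1,0.0,0.038,0,-23],[0.1,0,0.048,0,-29],[0.1,0,0.058,0,-35],[0.1,0,0.068,0,-41],[0.1,0,0.078,0,-47],[0.1,0,0.088,0,-53],[0.1,0,0.098,0,-59],[0.1,0,0.106,0,-64],[0.1,0,0.11,0,-68]]'; python3 go.py 577 106.5 162 89.5
```

```text
t 9.38 pos [569.9 252.5 164.7] yaw -0.5 tilt [ 0.004  0.002 -1.   ] w 50.6 F [ 0.2 -0.5 -2. ] j [-0.1   0.53 -0.55  1.65  0.31  1.05 -2.33]
delta mm [  8.5 145.9   2.5] turn -90.0
time_s: 10.38
ee_pos: [566.8, 139.9, 159.9]
tool_rot: [-0.0, 0.831, 0.557, -0.002]
ft_force: [-0.1, 0.4, -0.9]
gripper_width: 50.5
t 10.38 pos [566.8 139.9 159.9] yaw 67.7 tilt [-0.003 -0.001 -1.   ] w 50.5 F [-0.1  0.4 -0.9] j [ 0.27  0.55 -0.83  1.73  0.46  1.06 -1.1 ]
delta mm [-27.   22.2  -2.1] turn -21.8
```

```bash
python3 -m jog '[[0.1,-0.005,0.004,0,-5],[0.1,-0.012,0.01,0,-11],[0.1,-0.02,0.016,-0.001,-17],[0.1,-0.026,0.021,-0.002,-21],[0.1,-0.027,0.022,-0.002,-21.8],[0.1,-0.027,0.022,-0.002,-21.8],[0.1,-0.027,0.022,-0.002,-21.8]]'; python3 go.py 577 106.5 162 89.5; python3 - <<'E'
from plant import robot
from h import *
np.set_printoptions(precision=1,suppress=True)
p=robot.get_image('side'); crop(p,(290,210),200,150,4,'pics/p1.png')
p=robot.get_image('top'); crop(p,(300,220),160,120,5,'pics/p1t.png')
E
```

```text
time_s: 10.97
ee_pos: [577.0, 108.9, 163.2]
tool_rot: [-0.001, 0.712, 0.702, -0.0]
ft_force: [-0.2, 0.8, -2.1]
gripper_width: 50.8
t 10.97 pos [577.  108.9 163.2] yaw 89.2 tilt [-0.002  0.    -1.   ] w 50.8 F [-0.2  0.8 -2.1] j [ 0.38  0.58 -0.92  1.72  0.51  1.1  -0.72]
delta mm [-2.4  0.1  1.2] turn -0.3
pics/p1.png origin 190 135 scale 4
pics/p1t.png origin 220 160 scale 5
```

View pics/p1.png

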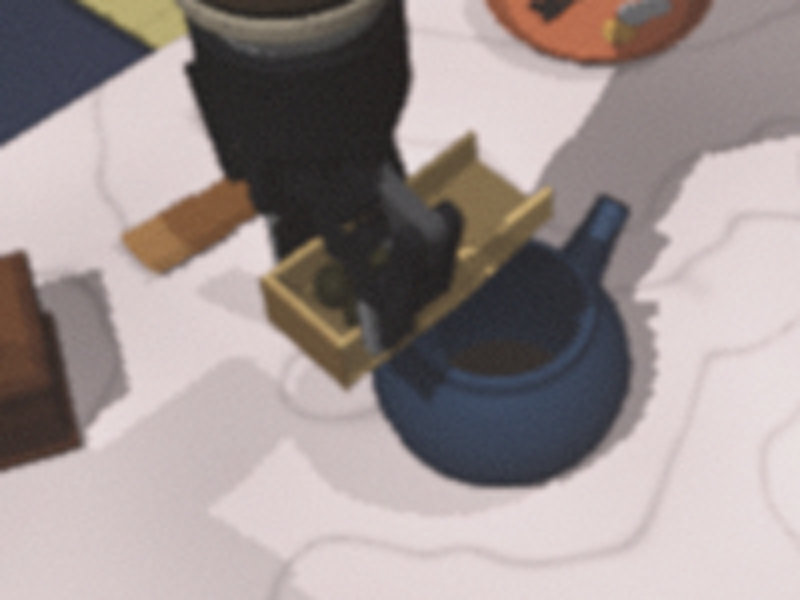

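View pics/p1t.png

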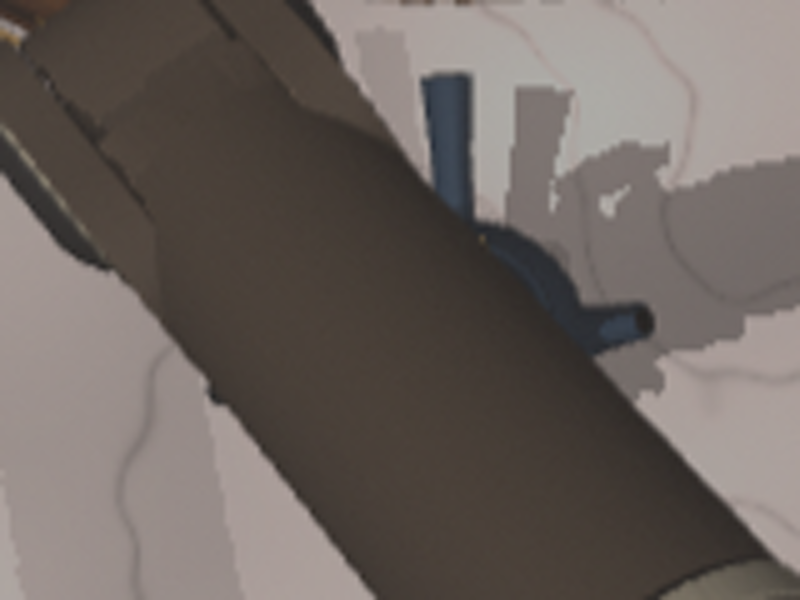

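```bash
cat > lip.py <<'E'
import sys
from plant import robot
from h import *
s=robot.observe(); P=s['ee_pos']+[0,0,11]
p=robot.get_image('side')
r=robot.spot_point(p,'scoop_lip')
print('t %.2f'%s['time_s'],[(round(q['p'],2),np.round(q['position'],1).tolist()) for q in r[:2]],'w %.1f'%s['gripper_width'])
for t in(0,10,20,30,45,60):
    a=np.radians(t); print(t,proj(p,[P+[0,-(100*np.cos(a)-10*np.sin(a)),-(100*np.sin(a)+10*np.cos(a))]])[0].round(0),end=' ')
print()
crop(p,(290,210),200,150,4,'pics/%s.png'%sys.argv[1])
E
python3 lip.py q0; python3 -m jog '[[0.19,0,0,0,0],[0.2,0,0,0,0],[0.2,0,0,0,0]]'; python3 lip.py q1;  python3 -m jog '[[0.205,0,0,0,0],[0.205,0,0,0,0]]'; python3 lip.py q2
```

```text
t 11.07 [(0.87, [316.8, 183.2])] w 50.6
0 [318. 179.] 10 [317. 186.] 20 [314. 194.] 30 [311. 202.] 45 [305. 213.] 60 [297. 225.] 
pics/q0.png origin 190 135 scale 4
time_s: 11.42
ee_pos: [577.6, 108.8, 164.4]
tool_rot: [0.0, 0.712, 0.703, 0.0]
ft_force: [0.6, 0.0, -1.1]
gripper_width: 51.3
t 11.42 [(0.6, [316.1, 183.4])] w 51.3
0 [318. 179.] 10 [317. 186.] 20 [314. 193.] 30 [311. 201.] 45 [305. 213.] 60 [297. 224.] 
pics/q1.png origin 190 135 scale 4
time_s: 11.68
ee_pos: [577.7, 108.5, 164.3]
tool_rot: [0.0, 0.712, 0.703, 0.0]
ft_force: [-0.4, 0.2, -0.9]
gripper_width: 51.5
t 11.68 [(0.76, [318.1, 178.6])] w 51.5
0 [318. 179.] 10 [317. 186.] 20 [315. 193.] 30 [311. 201.] 45 [305. 213.] 60 [297. 224.] 
pics/q2.png origin 190 135 scale 4
```

```bash
python3 -m jog '[[0.21,0,0,0,0],[0.21,0,0,0,0]]'; python3 lip.py q3;  python3 -m jog '[[0.213,0,0,0,0],[0.213,0,0,0,0]]'; python3 lip.py q4
```

```text
time_s: 11.95
ee_pos: [577.7, 108.5, 164.3]
tool_rot: [0.0, 0.712, 0.703, 0.0]
ft_force: [0.0, 0.0, -1.0]
gripper_width: 51.6
t 11.95 [(0.65, [318.4, 183.3])] w 51.6
0 [318. 179.] 10 [317. 186.] 20 [315. 193.] 30 [311. 201.] 45 [305. 213.] 60 [297. 224.] 
pics/q3.png origin 190 135 scale 4
time_s: 12.22
ee_pos: [577.7, 108.5, 164.3]
tool_rot: [0.0, 0.712, 0.703, -0.0]
ft_force: [1.1, -0.2, -1.9]
gripper_width: 51.6
t 12.22 [(0.77, [317.9, 183.2])] w 51.6
0 [318. 179.] 10 [317. 186.] 20 [315. 193.] 30 [311. 201.] 45 [305. 213.] 60 [297. 224.] 
pics/q4.png origin 190 135 scale 4
```

View pics/q4.png

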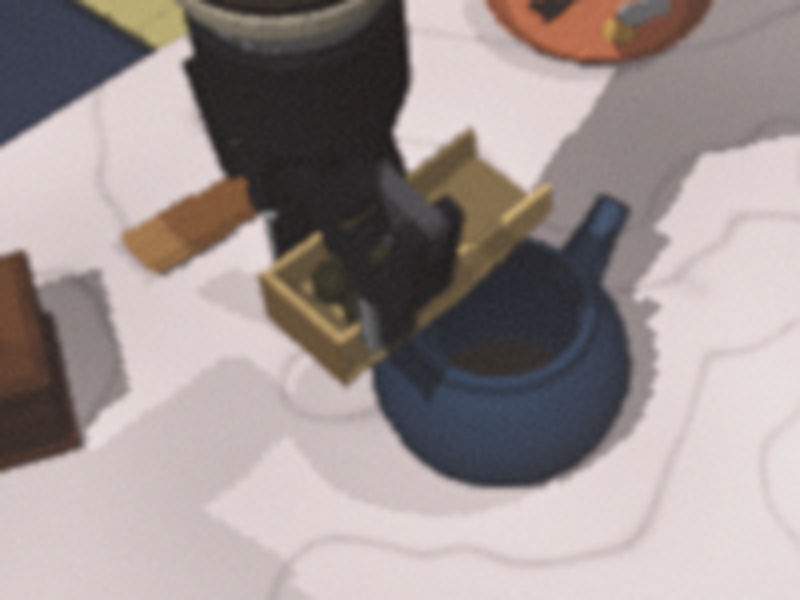

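Still level and full; I'll loosen in finer steps.

```bash
python3 -m jog '[[0.215,0,0,0,0],[0.215,0,0,0,0]]'; python3 lip.py q5;  python3 -m jog '[[0.217,0,0,0,0]]'; python3 lip.py q6
```

```text
time_s: 12.48
ee_pos: [577.7, 108.6, 164.3]
tool_rot: [0.0, 0.712, 0.703, 0.0]
ft_force: [-0.0, -0.1, 0.1]
gripper_width: 51.9
t 12.48 [(0.66, [317.8, 184.0])] w 51.9
0 [318. 179.] 10 [317. 186.] 20 [315. 193.] 30 [311. 201.] 45 [305. 213.] 60 [297. 224.] 
pics/q5.png origin 190 135 scale 4
time_s: 12.67
ee_pos: [577.7, 108.5, 164.3]
tool_rot: [0.0, 0.712, 0.703, -0.0]
ft_force: [0.4, -0.2, -0.1]
gripper_width: 52.0
t 12.67 [(0.69, [316.9, 189.0]), (0.48, [289.2, 209.5])] w 52.0
0 [318. 179.] 10 [317. 186.] 20 [315. 193.] 30 [311. 201.] 45 [305. 213.] 60 [297. 224.] 
pics/q6.png origin 190 135 scale 4
```

View pics/q6.png

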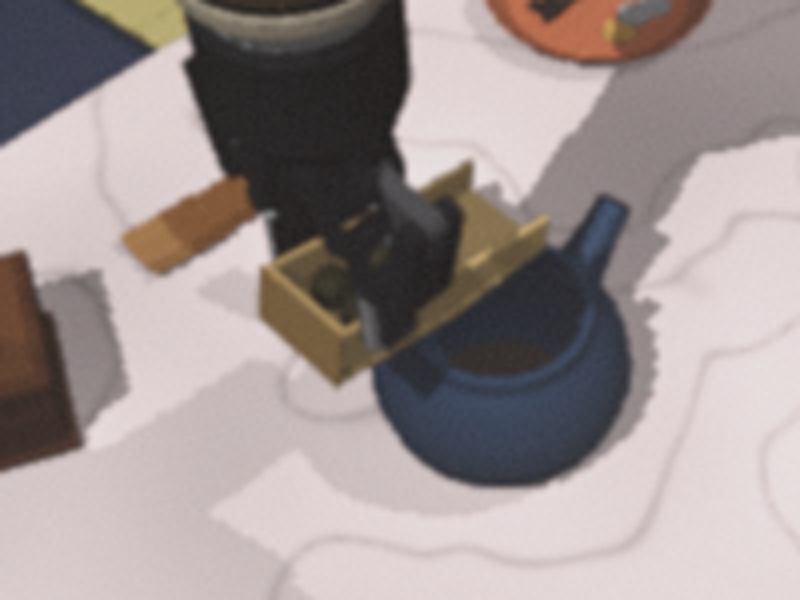

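It pivots under gravity, now about 10° lip-down. I'll go on row by row.

```bash
python3 -m jog '[[0.217,0,0,0,0]]'; python3 lip.py q7
```

```text
time_s: 12.85
ee_pos: [577.5, 108.6, 164.3]
tool_rot: [-0.0, 0.712, 0.703, -0.0]
ft_force: [0.3, 0.3, -0.3]
gripper_width: 51.9
t 12.85 [(0.75, [299.3, 222.4])] w 51.9
0 [318. 179.] 10 [317. 186.] 20 [315. 194.] 30 [311. 201.] 45 [305. 213.] 60 [297. 224.] 
pics/q7.png origin 190 135 scale 4
```

View pics/q7.png

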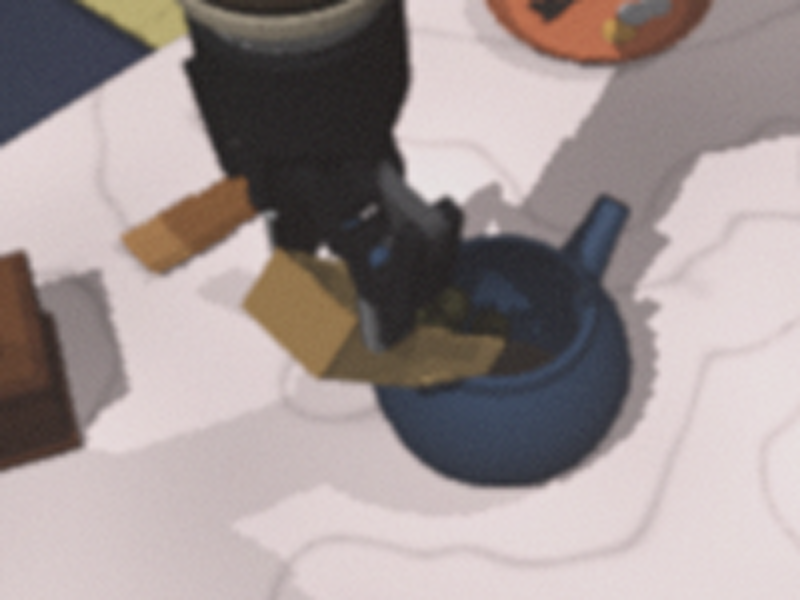

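Now at about 55°, with the balls rolling to the lip. I'll clamp and let them roll out.

```bash
python3 -m jog '[[0.1,0,0,0,0],[0.1,0,0,0,0],[0.1,0,0,0,0],[0.1,0,0,0,0],[0.1,0,0,0,0]]'; python3 lip.py q8
```

```text
time_s: 13.37
ee_pos: [577.6, 108.5, 164.3]
tool_rot: [0.0, 0.712, 0.703, -0.0]
ft_force: [-1.6, -0.7, -0.3]
gripper_width: 50.5
t 13.37 [(0.69, [297.9, 222.0]), (0.69, [343.1, 186.0])] w 50.5
0 [318. 179.] 10 [317. 186.] 20 [315. 193.] 30 [311. 201.] 45 [305. 213.] 60 [297. 224.] 
pics/q8.png origin 190 135 scale 4
```

View pics/q8.png

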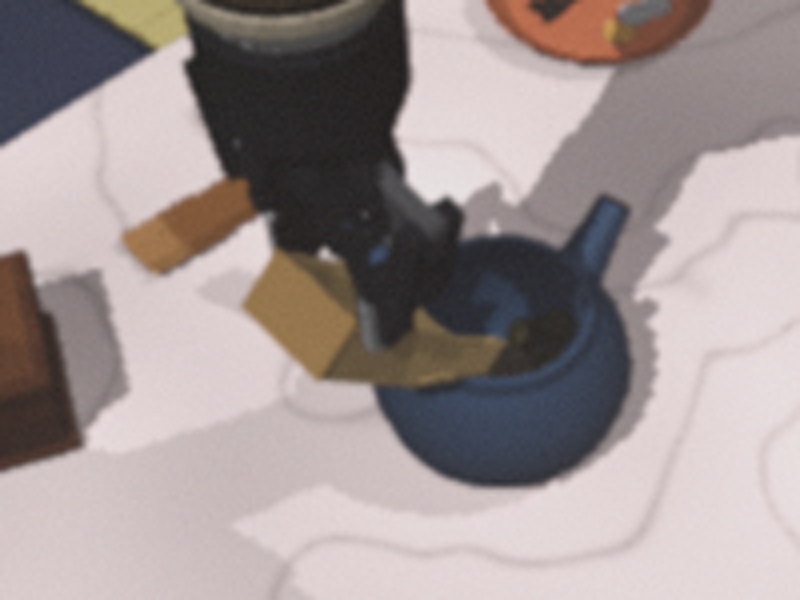

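```bash
python3 -m jog '[[0.1,0,0,-0.01,0],[0.1,0,0,-0.03,0],[0.1,0,0,-0.06,0],[0.1,0,0,-0.09,0],[0.1,0,0,-0.09,0],[0.1,0,0,-0.09,0]]'; python3 - <<'E'
from plant import robot
from h import *
p=robot.get_image('side'); crop(p,(300,200),200,150,4,'pics/r1.png')
E
```

```text
time_s: 13.97
ee_pos: [578.6, 109.3, 256.7]
tool_rot: [0.001, 0.712, 0.703, 0.002]
ft_force: [1.0, -0.4, -1.6]
gripper_width: 50.3
pics/r1.png origin 200 125 scale 4
```

View pics/r1.png

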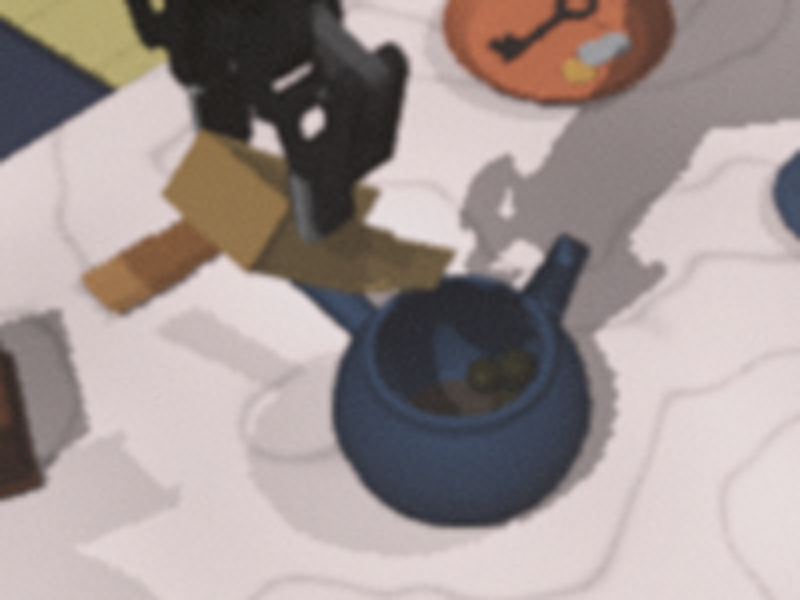

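```bash
python3 -m jog '[[0.1,0.015,-0.005,0,6],[0.1,0.03,-0.01,0,13],[0.1,0.045,-0.015,0,20],[0.1,0.06,-0.02,0,27],[0.1,0.075,-0.025,0,34],[0.1,0.09,-0.03,0,41],[0.1,0.105,-0.036,0.01,48],[0.1,0.12,-0.043,0.03,55],[0.1,0.13,-0.05,0.05,62],[0.1,0.138,-0.055,0.07,69],[0.1,0.143,-0.06,0.09,76],[0.1,0.143,-0.062,0.1,82]]'; python3 go.py 516 252 100 -0.5
```

```text
time_s: 15.02
ee_pos: [514.7, 252.7, 150.7]
tool_rot: [0.001, 0.998, 0.062, -0.002]
ft_force: [-0.2, -0.8, -0.8]
gripper_width: 50.4
t 15.02 pos [514.7 252.7 150.7] yaw 7.1 tilt [-0.005 -0.002 -1.   ] w 50.4 F [-0.2 -0.8 -0.8] j [-0.07  0.49 -0.63  1.78  0.34  0.99 -2.28]
delta mm [ 1.4  0.8 50.7] turn 7.6
```

```bash
python3 -m jog '[[0.1,0.002,0,0.015,6],[0.1,0.002,0,0.035,7.6],[0.1,0.002,0,0.05,7.6],[0.1,0.002,0,0.05,7.6],[0.1,0.002,0,0.05,7.6]]'; python3 go.py 516 252 80 -0.5;  python3 - <<'E'
from plant import robot
from h import *
p=robot.get_image('side'); crop(p,(250,290),160,120,5,'pics/s1.png')
P=robot.observe()['ee_pos']+[0,0,11]
for t in(45,50,55,60,65):
    a=np.radians(t); print(t,((proj(p,[P+[-(100*np.cos(a)-10*np.sin(a)),y,-(100*np.sin(a)+10*np.cos(a))] for y in(26,-26)])-[170,230]+.5)*5-.5).round(0).tolist())
E
```

```text
time_s: 15.43
ee_pos: [518.4, 252.1, 103.0]
tool_rot: [0.001, 1.0, -0.002, -0.002]
ft_force: [0.3, 0.5, -0.2]
gripper_width: 50.3
t 15.43 pos [518.4 252.1 103. ] yaw -0.3 tilt [-0.003 -0.001 -1.   ] w 50.3 F [ 0.3  0.5 -0.2] j [-0.11  0.54 -0.58  1.81  0.37  0.9  -2.43]
delta mm [-2.3  0.1 23. ] turn 0.2
pics/s1.png origin 170 230 scale 5
45 [[423.0, 662.0], [545.0, 545.0]]
50 [[411.0, 651.0], [532.0, 536.0]]
55 [[399.0, 639.0], [519.0, 526.0]]
60 [[386.0, 626.0], [505.0, 514.0]]
65 [[372.0, 612.0], [491.0, 502.0]]
```

View pics/s1.png

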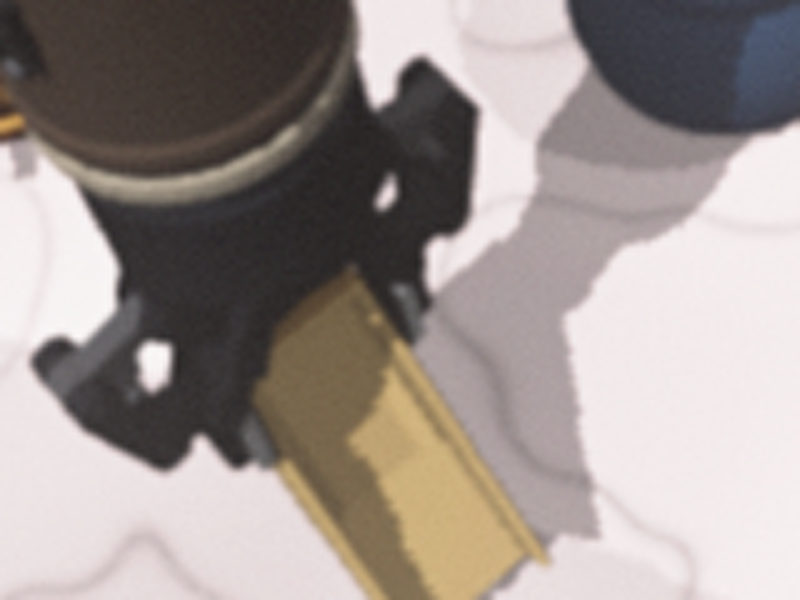

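```bash
python3 -m jog '[[0.18,0,0,0.015,0],[0.2,0,0,0.03,0],[0.2,0.008,0,0.037,0],[0.2,0.016,0,0.044,0],[0.2,0.023,0,0.052,0],[0.2,0.029,0,0.06,0],[0.2,0.034,0,0.07,0],[0.2,0.034,0,0.07,0]]'; python3 go.py 562 252 13.5 -0.5;  python3 - <<'E'
from plant import robot
from h import *
p=robot.get_image('side'); crop(p,(240,310),160,120,5,'pics/s2.png')
E
```

```text
time_s: 16.15
ee_pos: [554.6, 251.7, 32.5]
tool_rot: [0.0, 1.0, -0.003, -0.0]
ft_force: [-0.6, -1.1, 1.9]
gripper_width: 51.7
t 16.15 pos [554.6 251.7  32.5] yaw -0.4 tilt [-0. -0. -1.] w 51.7 F [-0.6 -1.1  1.9] j [-0.14  0.67 -0.52  1.78  0.44  0.81 -2.45]
delta mm [ 7.4 -0.4 19. ] turn 0.1
pics/s2.png origin 160 250 scale 5
```

View pics/s2.png

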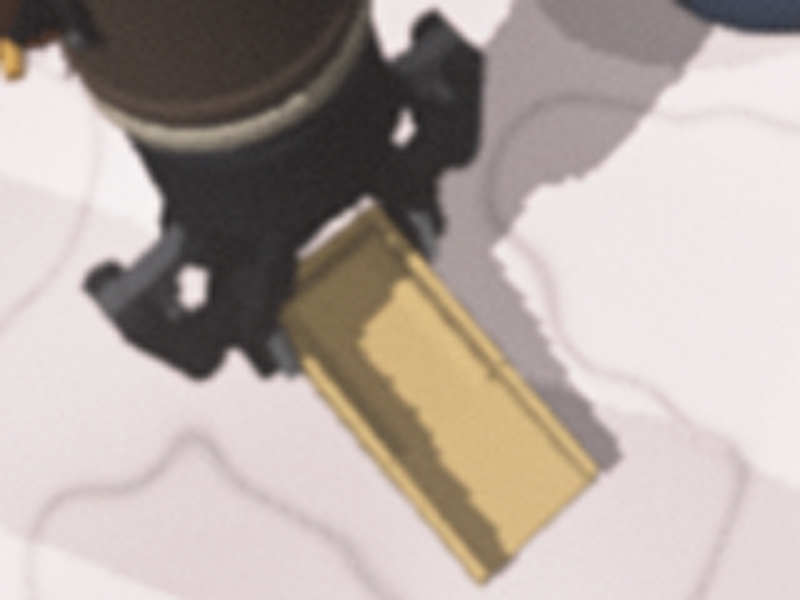

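```bash
python3 -m jog '[[0.2,0.004,0,0.007,0],[0.2,0.007,0,0.012,0],[0.205,0.008,0,0.016,0],[0.21,0.008,0,0.018,0],[0.218,0.008,0,0.018,0],[0.218,0.008,0,0.018,0]]'; python3 go.py 562 252 13.5 -0.5;  python3 - <<'E'
from plant import robot
from h import *
p=robot.get_image('side'); crop(p,(240,310),160,120,5,'pics/s3.png')
E
```

```text
time_s: 16.7
ee_pos: [560.6, 252.1, 15.8]
tool_rot: [0.0, 1.0, -0.003, -0.001]
ft_force: [-0.1, 0.5, 0.2]
gripper_width: 52.0
t 16.70 pos [560.6 252.1  15.8] yaw -0.3 tilt [-0.001 -0.001 -1.   ] w 52.0 F [-0.1  0.5  0.2] j [-0.15  0.7  -0.5   1.77  0.45  0.79 -2.45]
delta mm [1.4 0.1 2.3] turn 0.2
pics/s3.png origin 160 250 scale 5
```

View pics/s3.png

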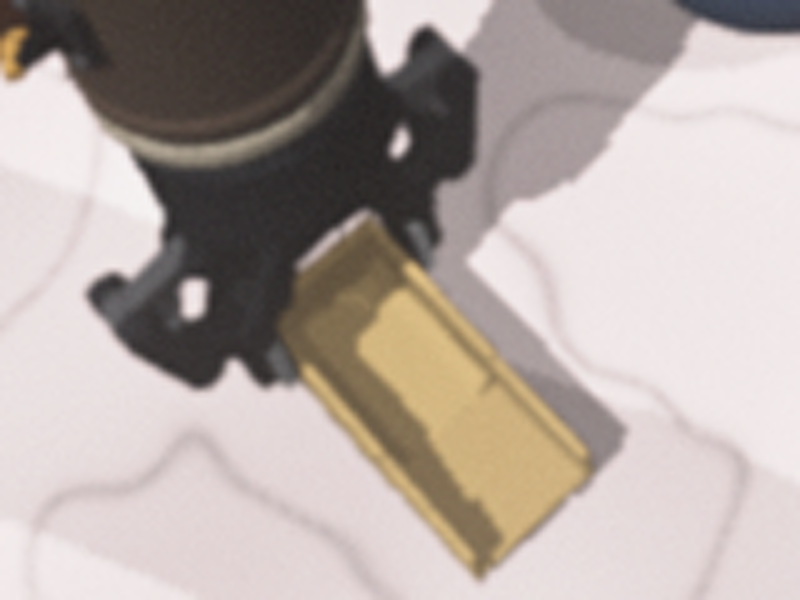

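```bash
python3 -m jog '[[0.222,0,0,0.002,0],[0.225,0,0,0.002,0],[0.24,0,0,0.002,0],[0.4,0,0,0.002,0],[1,0,0,0.002,0],[1,0,0,0.002,0],[1,0,0,-0.02,0],[1,0,0,-0.06,0],[1,0,0,-0.1,0],[1,0,0,-0.14,0]]'; python3 go.py 500 -20 230 90;  python3 - <<'E'
from plant import robot
from h import *
p=robot.get_image('side'); crop(p,(260,270),200,150,4,'pics/s4.png')
E
```

```text
time_s: 17.58
ee_pos: [560.9, 252.3, 157.6]
tool_rot: [0.0, 1.0, -0.003, -0.001]
ft_force: [1.2, 0.7, 0.1]
gripper_width: 85.3
t 17.58 pos [560.9 252.3 157.6] yaw -0.3 tilt [-0.001 -0.    -1.   ] w 85.3 F [1.2 0.7 0.1] j [-0.08  0.53 -0.59  1.67  0.33  1.04 -2.35]
delta mm [-59.5 272.6 -72.3] turn -90.3
pics/s4.png origin 160 195 scale 4
```

View pics/s4.png

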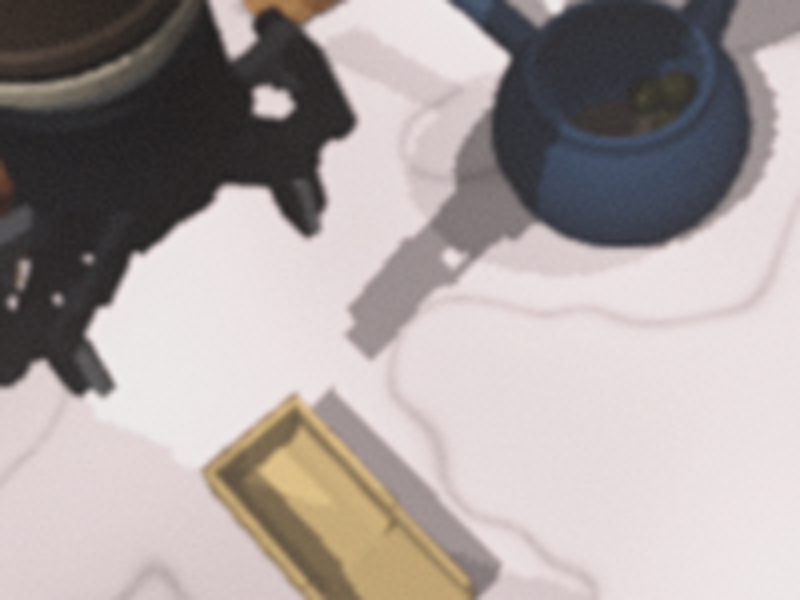

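```bash
python3 - <<'E'
from plant import robot
from h import *
np.set_printoptions(precision=1,suppress=True)
p=robot.get_image('top'); s=robot.get_image('side')
crop(p,(320,230),160,120,5,'pics/l1.png')
for k,z in dict(teapot=0,spout_tip=83,lid=0,lid_vent=17).items():
    a=robot.spot_point(p,k);b=robot.spot_point(s,k)
    if a and b: print(k,tri([p,s],[a[0]['position'],b[0]['position']])[0],onz(p,a[0]['position'],z)[:2],onz(s,b[0]['position'],z)[:2])
    elif a: print(k,'top',onz(p,a[0]['position'],z)[:2])
# lid flange outline: mask centroid-> ellipse
def circ(pic,name,z):
    m=robot.silhouettes(pic,name)[0]; M=m['mask'].astype(np.uint8)
    c=max(cv2.findContours(M,cv2.RETR_EXTERNAL,cv2.CHAIN_APPROX_NONE)[0],key=len)[:,0]
    W=np.array([onz(pic,q,z)[:2] for q in c])
    f=lambda v:np.hypot(W[:,0]-v[0],W[:,1]-v[1])-v[2]
    r=least_squares(f,[*W.mean(0),47],loss='soft_l1'); return r.x,np.abs(r.fun).mean(),m['p']
for pic,n in((p,'top'),(s,'side')): print(n,'lid circ',circ(pic,'lid',12))
# ring of pot mouth by Hough-like: crop
crop(p,(420,250),60,60,10,'pics/l2.png')
crop(p,(313,228),60,60,10,'pics/l3.png')
E
```

```text
pics/l1.png origin 240 170 scale 5
teapot [573.7  24.2  -2.8] [571.4  22.8] [573.6  26.2]
spout_tip [577.2 -62.6  87.1] [576.5 -63.6] [580.4 -64.9]
lid [ 538.2 -258.3   -4.1] [ 533.2 -259.5] [ 540.1 -253.3]
lid_vent [471.7 -56.  226.5] [599.7  -7.4] [ 503.5 -267.2]
top lid circ (array([ 527.1, -255.6,   46.5]), np.float64(1.1359323564720707), 0.61)
side lid circ (array([ 528. , -253.3,   45.9]), np.float64(0.7248198952023899), 0.81)
pics/l2.png origin 390 220 scale 10
pics/l3.png origin 283 198 scale 10
```

View pics/l2.png

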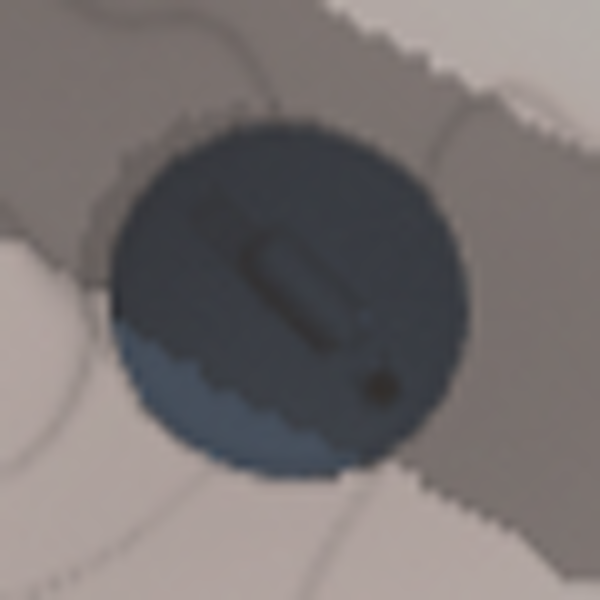

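View pics/l3.png

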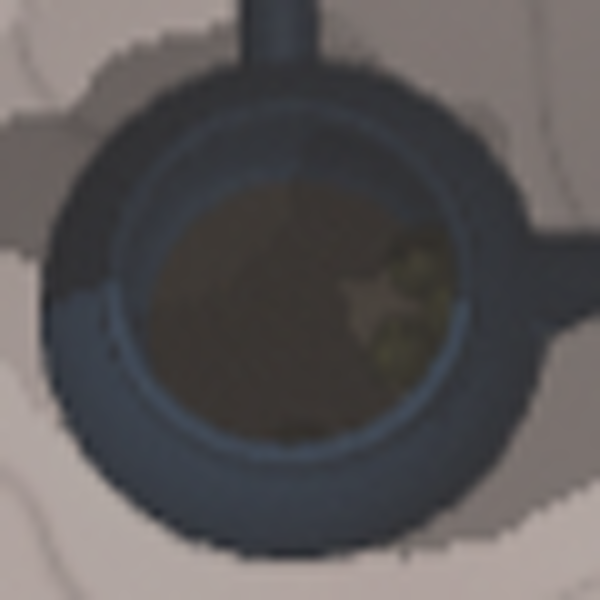

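```bash
python3 - <<'E'
from plant import robot
from h import *
np.set_printoptions(precision=1,suppress=True)
p=robot.get_image('top'); s=robot.get_image('side')
print('rim',onz(p,(311.7,225.35),88)[:2],'lid',onz(p,(418.65,249.55),10)[:2],'vent',onz(p,(427.55,258.15),17)[:2])
im=p['frame'][205:245,290:340,::-1]; im=np.clip(im.astype(float)*2.2,0,255).astype(np.uint8)
a=cv2.resize(im,None,fx=12,fy=12,interpolation=cv2.INTER_CUBIC); cv2.imwrite('pics/b1.png',a)
im=s['frame'][185:260,275:355,::-1]; im=np.clip(im.astype(float)*2.0,0,255).astype(np.uint8)
cv2.imwrite('pics/b2.png',cv2.resize(im,None,fx=8,fy=8,interpolation=cv2.INTER_CUBIC))
for n,q in(('top',p),('side',s)):
    print(n,[(round(t['p'],2),np.round(t['position'],1).tolist()) for t in robot.spot_point(q,'tea1')])
E
```

```text
rim [571.5  22.3] lid [ 526.7 -256.5] vent [ 504.1 -277.8]
top [(0.49, [323.4, 236.5])]
side [(0.59, [329.2, 218.1]), (0.55, [319.5, 215.7]), (0.43, [325.6, 226.8])]
```

View pics/b1.png

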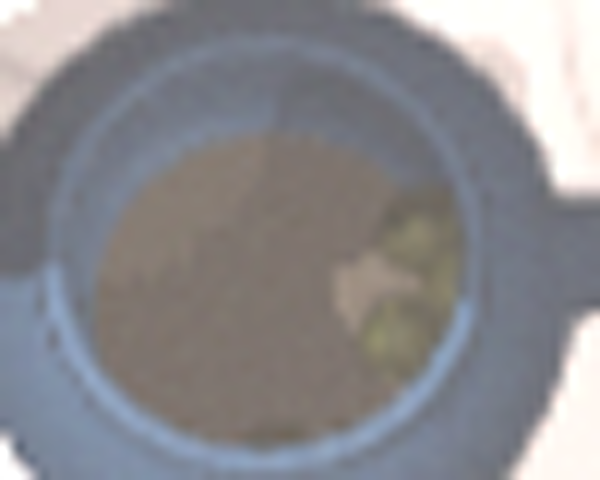

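View pics/b2.png

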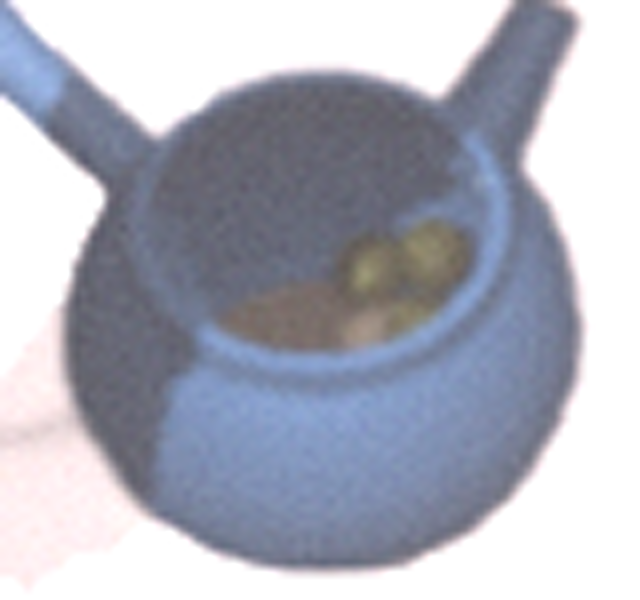

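```bash
python3 - <<'E'
from plant import robot
from h import *
np.set_printoptions(precision=2,suppress=True)
p=robot.get_image('top'); s=robot.get_image('side')
for n,q,c in(('top',p,(262,165,370,275)),('side',s,(255,170,360,265))):
    a=cv2.imread(f'pics/{n}0.png'); b=q['frame'][...,::-1]
    x0,y0,x1,y1=c
    A=a[y0:y1,x0:x1];B=b[y0:y1,x0:x1]
    cv2.imwrite(f'pics/cmp_{n}.png',cv2.resize(np.hstack([A,B]),None,fx=3.5,fy=3.5,interpolation=cv2.INTER_CUBIC))
    # edge-based shift: template of blue objects
    f=lambda i:((i[...,0].astype(int)-i[...,2])>8).astype(np.uint8)
    ma,mb=f(A),f(B)
    print(n,'blue centroid',np.argwhere(ma).mean(0),np.argwhere(mb).mean(0),ma.sum(),mb.sum())
    g=lambda i:cv2.Canny(i,30,80)
    sh,_=cv2.phaseCorrelate(A[...,0].astype(np.float32)/A[...,2].clip(1),B[...,0].astype(np.float32)/B[...,2].clip(1)); print('shift',sh)
E
```

```text
top blue centroid [56.67 47.87] [61.21 45.84] 961 798
shift (0.2643263475935953, 0.022148937825164694)
side blue centroid [51.07 57.39] [53.23 58.85] 2925 2373
shift (0.0015053704693954728, -0.15640260364267533)
```

View pics/cmp_top.png

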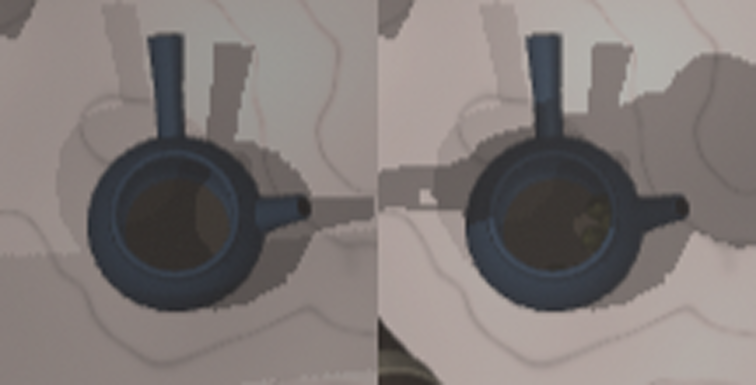

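View pics/cmp_side.png

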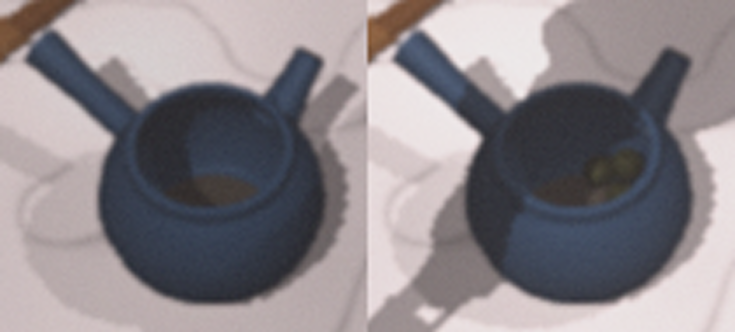

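```bash
python3 -m jog '[[1,-0.002,0.03,-0.02,-4],[1,-0.005,0.07,-0.03,-10],[1,-0.008,0.11,-0.03,-16],[1,-0.01,0.15,-0.03,-22],[1,-0.013,0.19,-0.03,-28],[1,-0.016,0.23,-0.03,-34],[1,-0.018,0.27,-0.03,-38],[1,-0.02,0.31,-0.03,-43],[1,-0.023,0.35,-0.03,-43],[1,-0.026,0.39,-0.02,-43],[1,-0.03,0.43,0,-43],[1,-0.034,0.46,0.02,-43]]'; python3 go.py 526.7 -256.5 80 42.7; python3 - <<'E'
from plant import robot
from h import *
p=robot.get_image('top'); cv2.imwrite('pics/top2.png',p['frame'][...,::-1])
E
```

```text
time_s: 19.53
ee_pos: [525.2, -210.9, 136.9]
tool_rot: [0.001, 0.932, 0.363, 0.001]
ft_force: [0.3, 0.2, -0.5]
gripper_width: 85.6
t 19.53 pos [ 525.2 -210.9  136.9] yaw 42.6 tilt [ 0.003 -0.002 -1.   ] w 85.6 F [ 0.3  0.2 -0.5] j [ 0.8   0.5  -0.68  1.81  0.38  0.96 -0.86]
delta mm [-29.8  34.5  57. ] turn -0.1
```

View pics/top2.png

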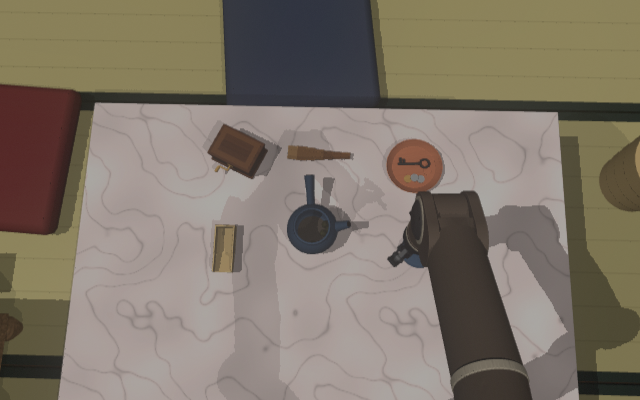

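```bash
python3 - <<'E'
from plant import robot
from h import *
p=robot.get_image('top'); s=robot.get_image('side')
A=p['frame'][200:250,287:337,::-1];B=s['frame'][180:240,280:355,::-1]
g=lambda i,w:np.clip(255*(cv2.resize(i,(w,400),interpolation=cv2.INTER_CUBIC)/255.)**.55,0,255).astype(np.uint8)
cv2.imwrite('pics/b3.png',np.hstack([g(A,400),g(B,400)]))
E
```

```text
(no output)
```

View pics/b3.png

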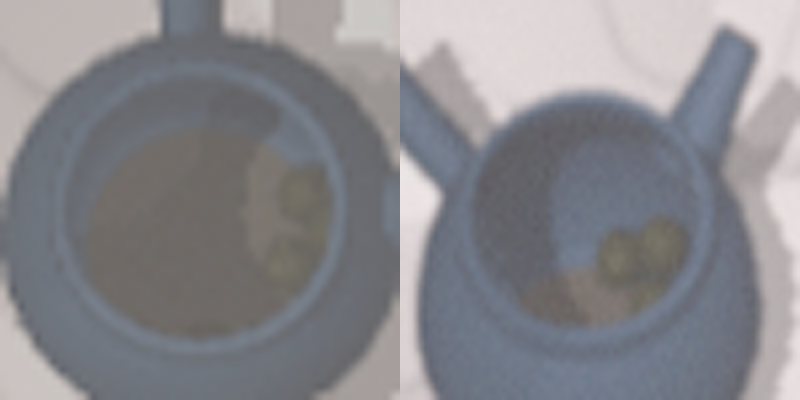

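```bash
python3 -m jog '[[1,-0.02,0.025,0.01,0],[1,-0.03,0.0345,0.03,0],[1,-0.03,0.0345,0.057,0],[1,-0.03,0.0345,0.057,0],[1,-0.03,0.0345,0.057,0]]'; python3 go.py 526.7 -256.5 24 42.7; python3 - <<'E'
from plant import robot
from h import *
p=robot.get_image('side'); crop(p,(410,165),120,90,6,'pics/k1.png')
P=robot.observe()['ee_pos']
# predicted knob in side view
a=np.radians(223.3);u=np.array([np.cos(a),np.sin(a),0])
c=np.array([526.7,-256.5,0])
g=lambda X:((proj(p,X)-[350,120]+.5)*6-.5).round(0).tolist()
print('knob top ends',g([c+18*u+[0,0,41],c-18*u+[0,0,41]]),'vent',g([c+32*u+[0,0,17]]))
E
```

```text
time_s: 20.1
ee_pos: [526.1, -251.2, 79.1]
tool_rot: [-0.001, 0.931, 0.365, -0.0]
ft_force: [0.2, 0.2, 0.3]
gripper_width: 85.5
t 20.10 pos [ 526.1 -251.2   79.1] yaw 42.8 tilt [-0.002  0.002 -1.   ] w 85.5 F [0.2 0.2 0.3] j [ 0.82  0.6  -0.63  1.81  0.44  0.88 -0.84]
delta mm [-3.1  4.4 55. ] turn 0.1
pics/k1.png origin 350 120 scale 6
knob top ends [[449.0, 272.0], [354.0, 271.0]] vent [[474.0, 315.0]]
```

View pics/k1.png

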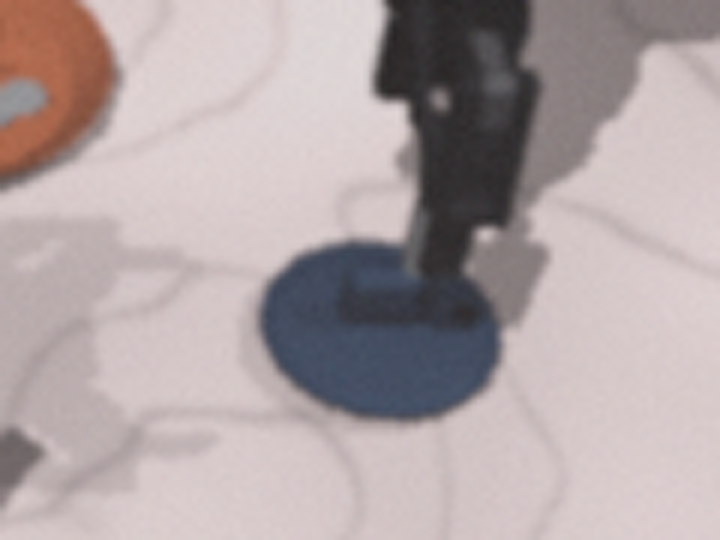

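```bash
python3 -m jog '[[1,-0.003,0.0045,0.02,0],[1,-0.003,0.0045,0.035,0],[1,-0.003,0.0045,0.046,0],[1,-0.003,0.0045,0.053,0],[1,-0.003,0.0045,0.055,0],[1,-0.003,0.0045,0.055,0]]'; python3 go.py 526.7 -256.5 24 42.7; python3 - <<'E'
from plant import robot
from h import *
p=robot.get_image('side'); crop(p,(410,165),120,90,6,'pics/k2.png')
E
```

```text
time_s: 20.65
ee_pos: [527.5, -258.0, 24.7]
tool_rot: [0.0, 0.931, 0.364, 0.0]
ft_force: [-0.2, 0.7, 1.2]
gripper_width: 85.3
t 20.65 pos [ 527.5 -258.    24.7] yaw 42.7 tilt [ 0.  0. -1.] w 85.3 F [-0.2  0.7  1.2] j [ 0.79  0.67 -0.58  1.83  0.5   0.79 -0.88]
delta mm [ 0.4 -1.6  0.7] turn 0.0
pics/k2.png origin 350 120 scale 6
```

View pics/k2.png

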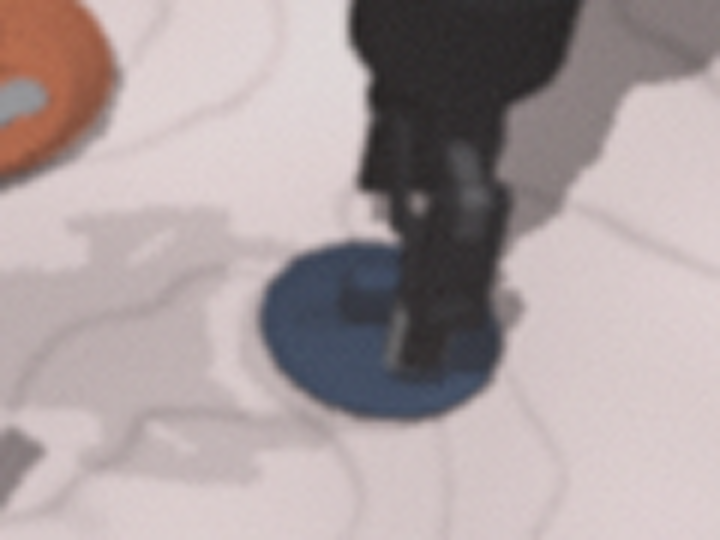

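```bash
python3 -m jog '[[0.3,0,0,0,0],[-0.3,0,0,0,0],[-0.5,0,0,0,0],[-0.6,0,0,0,0],[-1,0,0,0,0],[-1,0,0,0,0],[-1,0,0,0,0],[-1,0,0,0,0],[-1,0,0,0,0],[-1,0,0,0,0]]'; python3 go.py 526.7 -256.5 24 42.7; python3 -m jog '[[-1,0,0,-0.01,0],[-1,0,0,-0.03,0],[-1,0,0,-0.06,0],[-1,0,0,-0.09,0],[-1,0,0,-0.12,0],[-1,0,0,-0.15,0],[-1,0,0,-0.15,0]]'; python3 - <<'E'
from plant import robot
from h import *
p=robot.get_image('side'); crop(p,(410,120),160,120,5,'pics/k3.png')
E
python3 go.py 571.5 22.3 170 92.7
```

```text
time_s: 21.53
ee_pos: [527.3, -258.6, 24.6]
tool_rot: [0.0, 0.931, 0.364, 0.0]
ft_force: [-0.9, -0.1, 5.7]
gripper_width: 12.0
t 21.53 pos [ 527.3 -258.6   24.6] yaw 42.7 tilt [ 0.001 -0.    -1.   ] w 12.0 F [-0.9 -0.1  5.7] j [ 0.79  0.67 -0.58  1.83  0.5   0.79 -0.88]
delta mm [ 0.9 -2.   0.6] turn -0.0
time_s: 22.12
ee_pos: [529.9, -259.0, 180.6]
tool_rot: [0.003, 0.931, 0.364, 0.003]
ft_force: [0.1, -0.3, -1.1]
gripper_width: 12.6
pics/k3.png origin 330 60 scale 5
t 22.17 pos [ 528.7 -258.9  177.8] yaw 42.7 tilt [ 0.005 -0.003 -1.   ] w 12.4 F [-0.   0.2 -1.4] j [ 0.87  0.49 -0.68  1.72  0.35  1.05 -0.75]
delta mm [ 222.1 -177.8    7.3] turn -50.0
```

View pics/k3.png

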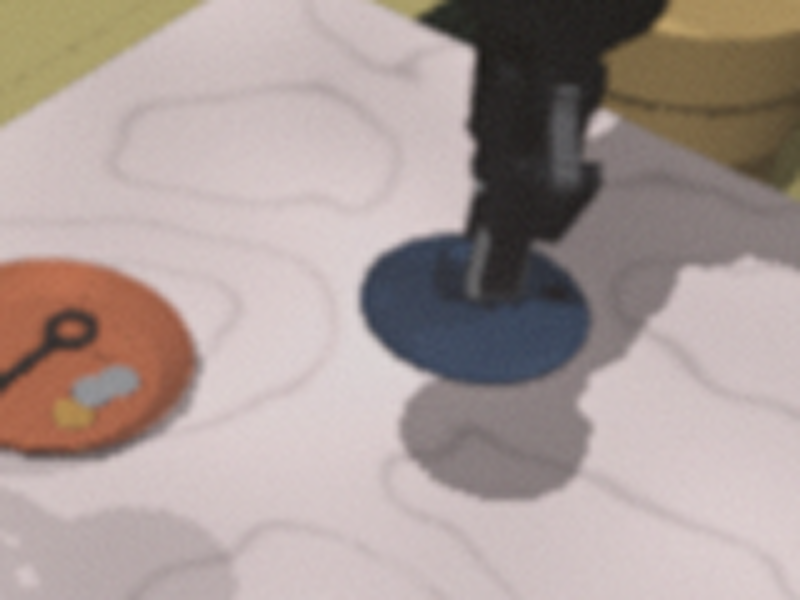

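```bash
python3 -m jog '[[-1,0.012,-0.01,0,-3],[-1,0.035,-0.028,0,-8],[-1,0.062,-0.05,0,-14],[-1,0.09,-0.072,0,-20],[-1,0.118,-0.094,0,-26],[-1,0.145,-0.116,0,-32],[-1,0.17,-0.136,0,-38],[-1,0.192,-0.154,0,-43],[-1,0.209,-0.167,0.005,-47],[-1,0.218,-0.175,0.01,-50],[-1,0.222,-0.178,0.015,-50],[-1,0.222,-0.178,0.015,-50]]'; python3 go.py 571.5 22.3 140 92.7
```

```text
time_s: 23.17
ee_pos: [568.3, 23.5, 157.3]
tool_rot: [-0.001, 0.69, 0.724, -0.001]
ft_force: [-0.5, -0.1, -1.0]
gripper_width: 12.5
t 23.17 pos [568.3  23.5 157.3] yaw 92.7 tilt [-0.003  0.    -1.   ] w 12.5 F [-0.5 -0.1 -1. ] j [ 0.53  0.56 -0.91  1.77  0.5   1.06 -0.51]
delta mm [-1.4  3.2 17.3] turn 0.0
```

```bash
python3 -m jog '[[-1,-0.001,0.003,0.01,0],[-1,-0.001,0.003,0.017,0],[-1,-0.001,0.003,0.017,0],[-1,-0.001,0.003,0.017,0]]'; python3 go.py 571.5 22.3 140 92.7; python3 - <<'E'
from plant import robot
from h import *
p=robot.get_image('side'); crop(p,(320,195),130,100,6,'pics/m1.png')
q=robot.get_image('top'); crop(q,(315,225),130,100,6,'pics/m1t.png')
a=robot.spot_point(p,'lid_vent');b=robot.spot_point(p,'spout_tip');print(a[:2],b[:2])
P=robot.observe()['ee_pos']
u=np.array([np.cos(np.radians(-87.3)),np.sin(np.radians(-87.3)),0])
print('pred vent',proj(p,[P+32*u+[0,0,-24.6+17]]),'spout tip pred',proj(p,[np.array([571.5,22.3,83])+92*u]))
E
```

```text
time_s: 23.5
ee_pos: [572.3, 20.6, 141.5]
tool_rot: [-0.0, 0.691, 0.723, -0.001]
ft_force: [-0.3, 0.6, -0.9]
gripper_width: 12.3
t 23.50 pos [572.3  20.6 141.5] yaw 92.5 tilt [-0.001 -0.    -1.   ] w 12.3 F [-0.3  0.6 -0.9] j [ 0.52  0.58 -0.89  1.78  0.52  1.04 -0.52]
delta mm [ 1.7 -0.7  1.5] turn -0.2
pics/m1.png origin 255 145 scale 6
pics/m1t.png origin 250 175 scale 6
[{'position': [324.7, 187.9], 'p': 0.63}] [{'position': [346.5, 184.9], 'p': 0.62}]
pred vent [[326.45142175 184.95618248]] spout tip pred [[346.12174814 185.72850129]]
```

View pics/m1.png

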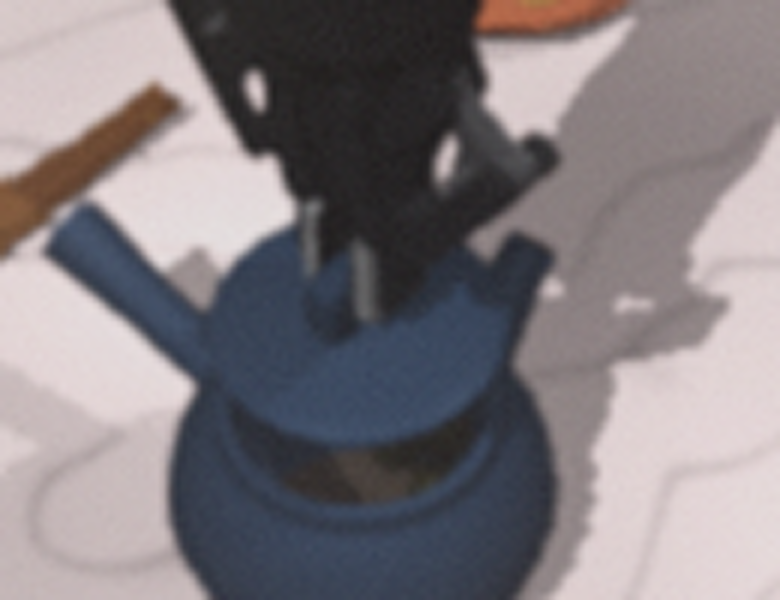

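View pics/m1t.png

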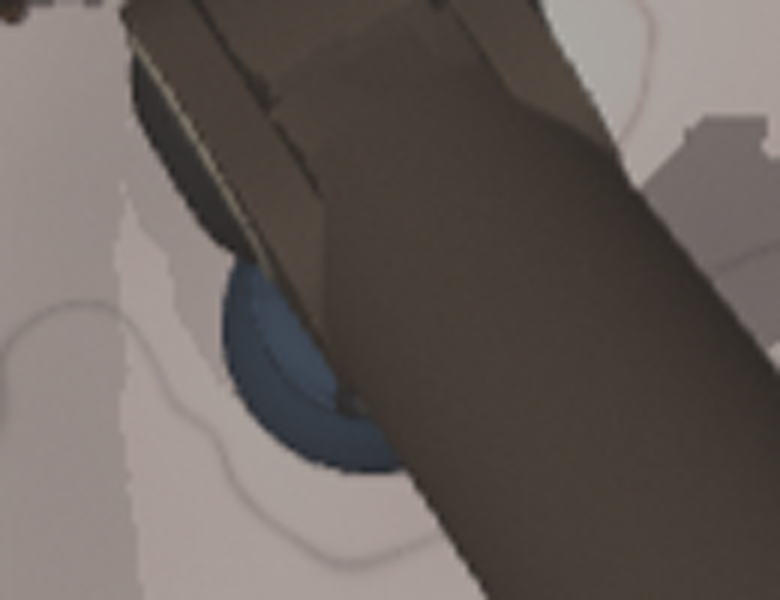

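```bash
cat > ov.py <<'E'
import sys
from plant import robot
from h import *
dz=float(sys.argv[2]) if len(sys.argv)>2 else -24.6
P=robot.observe()['ee_pos']
for n in('side','top'):
    p=robot.get_image(n); c0=(320,200) if n=='side' else (315,225)
    x,y=c0[0]-65,c0[1]-50
    im=cv2.resize(np.ascontiguousarray(p['frame'][y:y+100,x:x+130,::-1]),None,fx=6,fy=6,interpolation=cv2.INTER_CUBIC)
    th=np.linspace(0,2*np.pi,120)
    def dr(c,r,col):
        X=np.array([[c[0]+r*np.cos(t),c[1]+r*np.sin(t),c[2]] for t in th])
        cv2.polylines(im,[(((proj(p,X)-[x,y]+.5)*6-.5)).round().astype(np.int32)],True,col,1)
    dr((571.5,22.3,88),40.5,(0,0,255)); dr((571.5,22.3,88),46.5,(0,160,255)); dr((571.5,22.3,43),66,(0,255,255))
    dr((P[0],P[1],P[2]+dz+8),47,(0,255,0))
    cv2.imwrite(f'pics/{sys.argv[1]}_{n}.png',im)
print(P.round(1))
E
python3 ov.py ov1
```

```text
[572.8  21.7 142.7]
```

View pics/ov1_side.png

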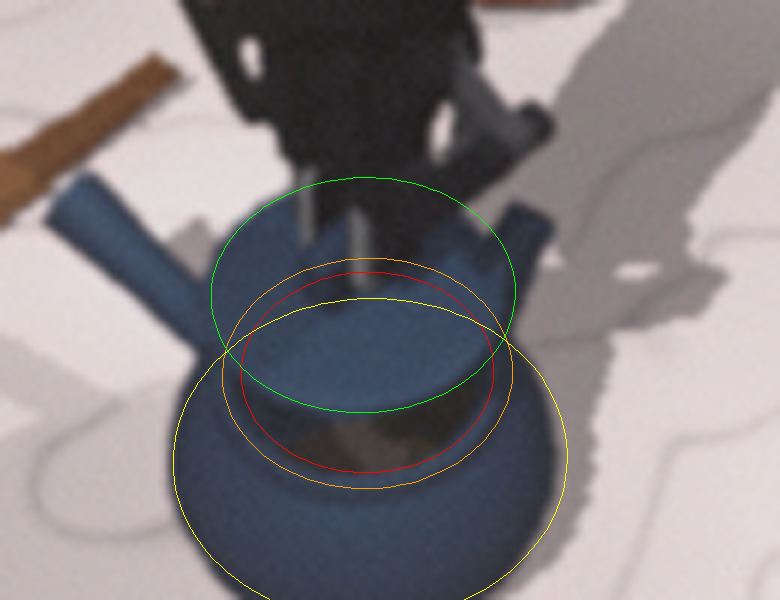

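View pics/ov1_top.png

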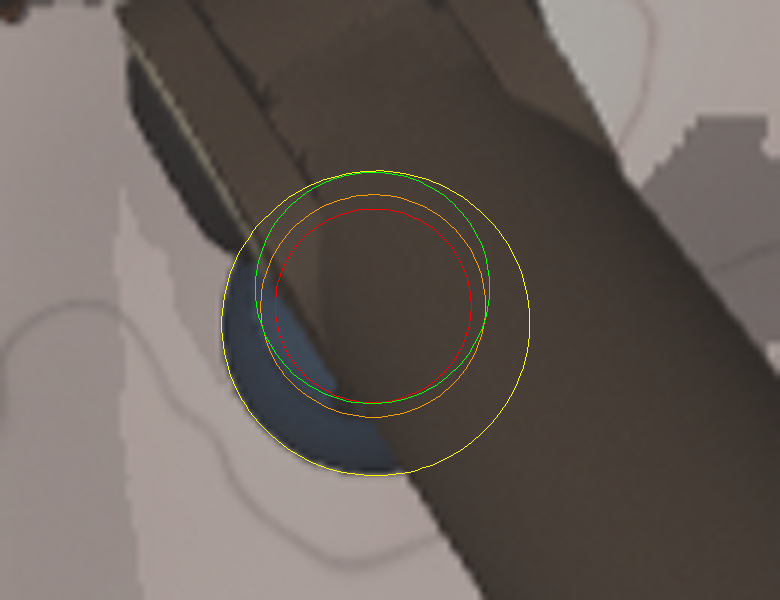

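```bash
python3 -m jog '[[-1,0,-0.001,0.012,-0.2],[-1,0,-0.001,0.022,-0.2],[-1,0,-0.001,0.026,-0.2],[-1,0,-0.001,0.026,-0.2]]'; python3 go.py 571.5 21.5 104.6 92.7; python3 ov.py ov2
```

```text
time_s: 24.13
ee_pos: [570.5, 21.7, 114.4]
tool_rot: [-0.001, 0.689, 0.725, -0.001]
ft_force: [-0.3, -0.1, -0.9]
gripper_width: 12.5
t 24.13 pos [570.5  21.7 114.4] yaw 92.9 tilt [-0.003 -0.    -1.   ] w 12.5 F [-0.3 -0.1 -0.9] j [ 0.51  0.61 -0.87  1.81  0.55  0.99 -0.54]
delta mm [-0.2  1.   9.8] turn 0.2
[570.5  21.7 114.4]
```

View pics/ov2_side.png

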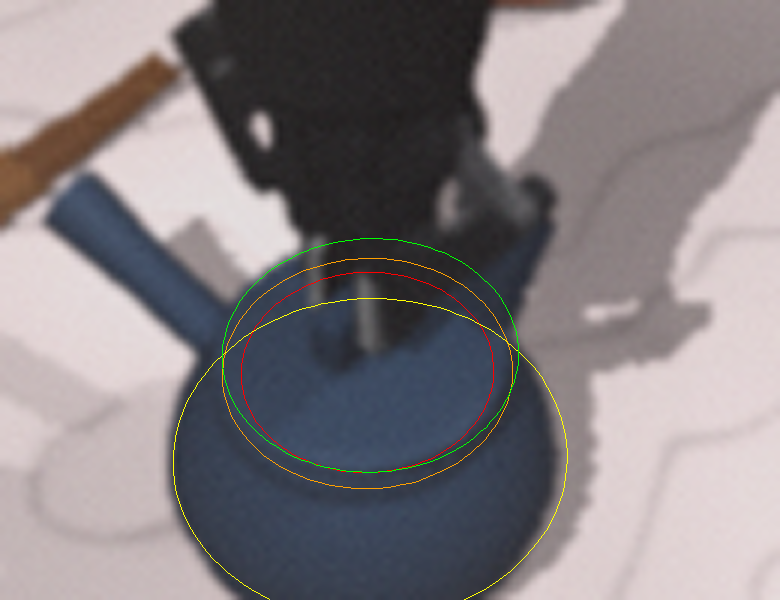

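Aligned just above the rim. I'll lower slowly and watch the force.

```bash
python3 -m jog '[[-1,0,0.001,0.002,0],[-1,0,0.001,0.004,0],[-1,0,0.001,0.006,0],[-1,0,0.001,0.006,0]]'; python3 go.py 571.5 21.5 104.6 92.7
```

```text
time_s: 24.57
ee_pos: [572.5, 21.9, 110.0]
tool_rot: [-0.0, 0.689, 0.725, -0.0]
ft_force: [1.0, -0.5, -1.5]
gripper_width: 12.4
t 24.57 pos [572.5  21.9 110. ] yaw 92.9 tilt [-0. -0. -1.] w 12.4 F [ 1.  -0.5 -1.5] j [ 0.5   0.62 -0.87  1.81  0.56  0.98 -0.55]
delta mm [-0.4 -1.   5.4] turn 0.2
```

```bash
python3 -m jog '[[-1,0,0,0.002,0],[-1,0,0,0.003,0],[-1,0,0,0.004,0],[-1,0,0,0.004,0]]'; python3 -m jog '[[-1,0,0,0.001,0],[-1,0,0,0.001,0],[-1,0,0,0.002,0],[-1,0,0,0.002,0]]'; python3 go.py 571.5 21.5 104.6 92.7;python3 ov.py ov3
```

```text
time_s: 24.9
ee_pos: [572.5, 21.9, 106.1]
tool_rot: [-0.0, 0.689, 0.725, -0.0]
ft_force: [0.5, 0.4, -0.7]
gripper_width: 12.6
time_s: 25.23
ee_pos: [572.8, 22.0, 104.5]
tool_rot: [0.0, 0.689, 0.725, 0.0]
ft_force: [0.3, -0.8, 1.1]
gripper_width: 12.3
t 25.23 pos [572.8  22.  104.5] yaw 92.9 tilt [ 0. -0. -1.] w 12.3 F [ 0.3 -0.8  1.1] j [ 0.5   0.62 -0.86  1.81  0.57  0.98 -0.55]
delta mm [-0.4 -1.3 -0.1] turn 0.2
[572.8  22.  104.5]
```

View pics/ov3_side.png

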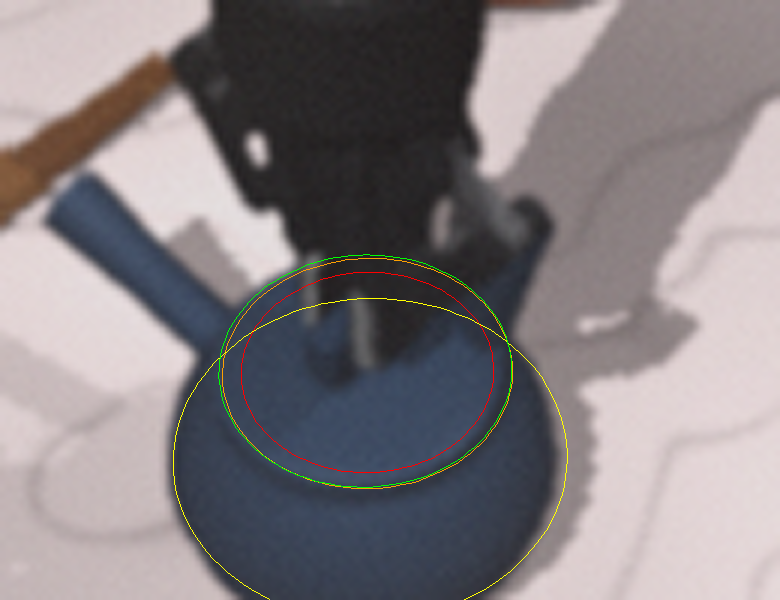

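```bash
python3 -m jog '[[-0.9,0,0,0.0005,0],[-0.7,0,0,0.0005,0],[-0.6,0,0,0.0005,0],[-0.5,0,0,0.0005,0],[-0.2,0,0,0.0005,0],[0.2,0,0,0.0005,0],[0.2,0,0,-0.01,0],[0.2,0,0,-0.03,0],[0.2,0,0,-0.06,0],[0.2,0,0,-0.1,0],[0.2,0,0,-0.14,0],[0.2,0,0,-0.14,0]]'; python3 go.py 571.5 -250 245 92.7; python3 ov.py ov4
```

```text
time_s: 26.33
ee_pos: [575.8, 23.9, 252.8]
tool_rot: [0.004, 0.689, 0.725, 0.004]
ft_force: [0.2, 0.7, 1.2]
gripper_width: 50.9
t 26.33 pos [575.8  23.9 252.8] yaw 92.9 tilt [ 0.011  0.001 -1.   ] w 50.9 F [0.2 0.7 1.2] j [ 0.58  0.47 -0.97  1.65  0.41  1.22 -0.43]
delta mm [-273.4  -18.3    7.4] turn 0.2
[575.8  23.9 252.8]
```

View pics/ov4_side.png

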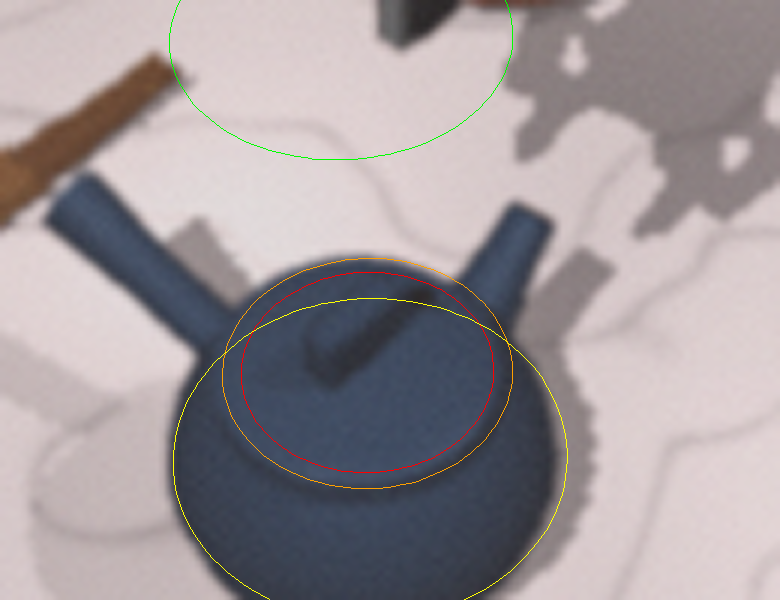

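```bash
python3 -m jog '[[0.2,-0.03,0,0,0],[0.2,-0.07,0,0,0],[0.2,-0.11,0,0,0],[0.2,-0.15,0,0,0],[0.2,-0.19,0,0,0],[0.2,-0.23,0,0,0],[0.2,-0.26,0,0,0],[0.2,-0.29,0,0,0],[0.2,-0.31,0,0,0],[0.2,-0.31,0,0,0]]'; python3 - <<'E'
from plant import robot
from h import *
np.set_printoptions(precision=1,suppress=True)
q=robot.get_image('top'); p=robot.get_image('side')
x,y=285,190
im=np.clip(255*(q['frame'][y:y+70,x:x+75,::-1]/255.)**.6,0,255).astype(np.uint8)
cv2.imwrite('pics/f_top.png',cv2.resize(im,None,fx=8,fy=8,interpolation=cv2.INTER_CUBIC))
im=np.clip(255*(p['frame'][170:260,260:365,::-1]/255.)**.6,0,255).astype(np.uint8)
cv2.imwrite('pics/f_side.png',cv2.resize(im,None,fx=7,fy=6.5,interpolation=cv2.INTER_CUBIC))
cv2.imwrite('pics/f_all.png',q['frame'][...,::-1])
for k,z in dict(lid=80,lid_vent=97,spout_tip=83).items():
    for n,c in(('top',q),('side',p)):
        print(k,n,[(round(t['p'],2),np.round(t['position'],1).tolist(),onz(c,t['position'],z)[:2]) for t in robot.spot_point(c,k)[:2]])
print(robot.observe()['time_s'])
E
```

```text
time_s: 27.27
ee_pos: [586.3, -294.0, 241.9]
tool_rot: [-0.001, 0.692, 0.722, -0.001]
ft_force: [-0.6, -1.3, -1.4]
gripper_width: 51.2
lid top []
lid side [(0.79, [313.9, 210.9], array([578.8,  20.4]))]
lid_vent top [(0.84, [325.1, 227.2], array([566.3, -11. ]))]
lid_vent side [(0.67, [325.1, 198.9], array([574.4,  -6.5]))]
spout_tip top [(0.85, [348.2, 223.0], array([580.4, -68.3]))]
spout_tip side [(0.57, [345.3, 182.9], array([582.3, -74.2]))]
27.6667
```

View pics/f_top.png

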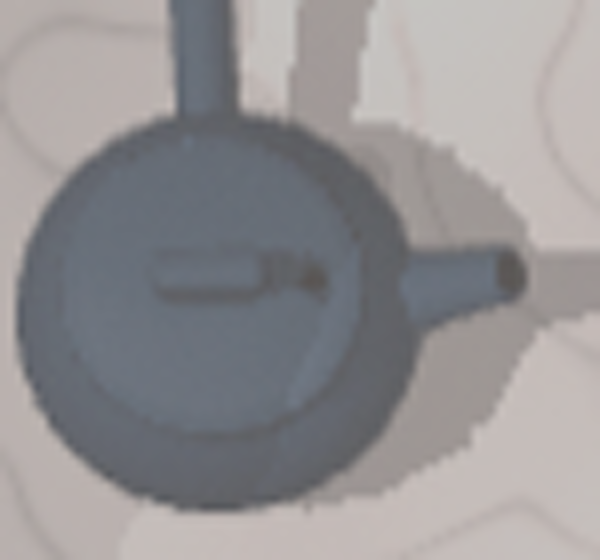

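View pics/f_side.png

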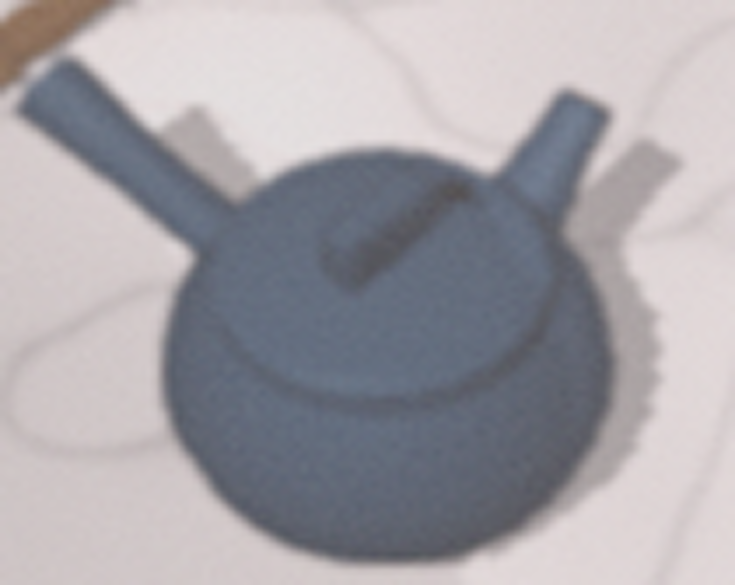

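View pics/f_all.png

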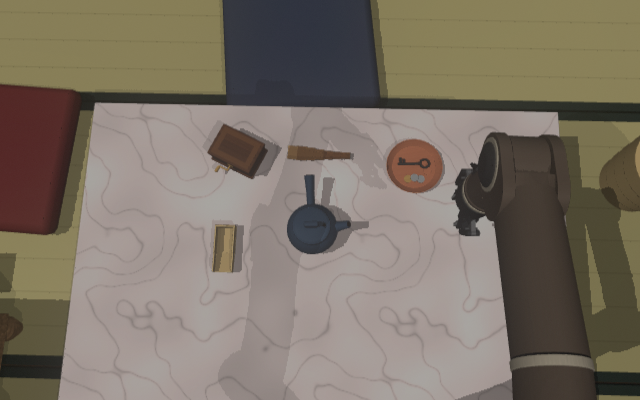

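```bash
python3 - <<'E'
from plant import robot
from h import *
q=robot.get_image('top')
f=lambda X,Y:((X+.5)/8-.5+285,(Y+.5)/8-.5+190)
rim=onz(q,(311.7,225.35),88)[:2]
lid=onz(q,f(211,283),90)[:2]; v=onz(q,f(315,277),99)[:2]; s=onz(q,f(512,272),86)[:2]
# ridge top outline ends at z=121
k=[onz(q,f(*e),121)[:2] for e in((152,268),(262,268))]
an=lambda a,b:np.degrees(np.arctan2(*(b-a)[::-1]))
print(rim.round(1),lid.round(1),v.round(1),s.round(1),'vent',an(lid,v),'spout',an(rim,s),an(lid,s),'ridge',an(*k),np.hypot(*(v-lid)),'knobmid',(k[0]+k[1])/2)
# scoop flatness: corners triangulated
p=robot.get_image('side')
crop(q,(225,248),60,60,10,'pics/e_t.png');crop(p,(240,325),100,80,8,'pics/e_s.png')
E
```

```text
[571.5  22.3] [572.2  24.2] [573.4  -8. ] [578.5 -69.1] vent -87.88267745750294 spout -85.62641288348604 -86.12350638718335 ridge -88.63892396319588 32.19800420987619 knobmid [571.82165669  24.59600238]
pics/e_t.png origin 195 218 scale 10
pics/e_s.png origin 190 285 scale 8
```

View pics/e_s.png

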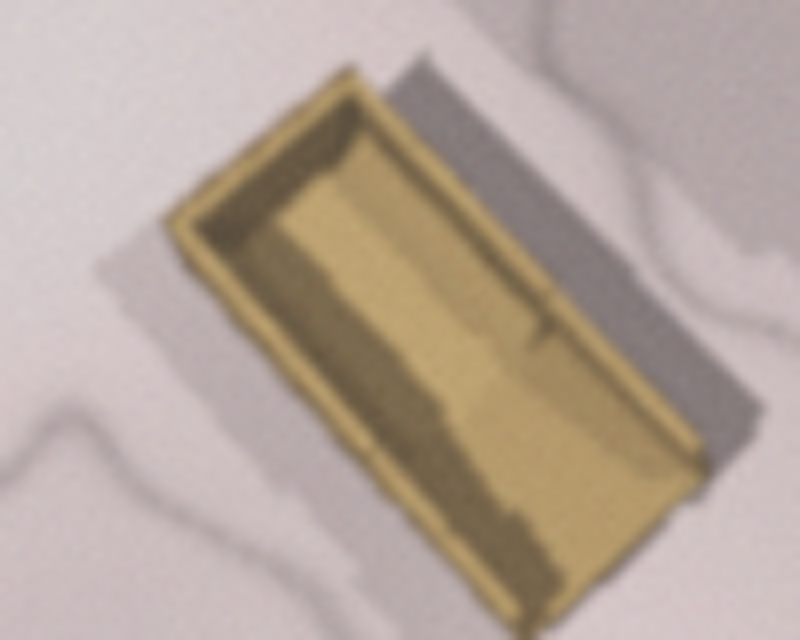

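View pics/e_t.png

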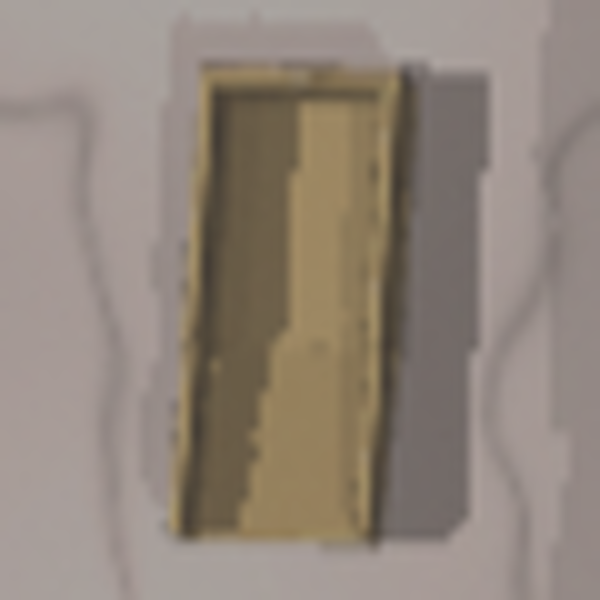

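Everything checks out: the lid is flush, the vent is within about 2–3° of the spout, and the scoop is flat and empty. I'm handing in.

```bash
python3 - <<'E'
from plant import robot
print(robot.hand_in())
E
```

```text
the job is handed in; nothing more can be done
None
```

I tipped the tea balls into the pot, set the empty scoop back down, put the lid on, and handed the job in after about 28 s of the 72 s allowed. No verdict is reported.

- **Pouring:** The moves can't tilt the tool. I held the scoop near its closed end above the mouth and loosened the grip step by step until gravity swung the lip down to about 55°, then clamped it.
- **Scoop:** I pivoted it level against the surface and released it within about 10 mm of its old spot. The last pictures show it flat, upright and empty. During an early grip test on the surface it slipped a few mm with the balls still inside; nothing spilled.
- **Balls:** I saw three clearly in the pot. The fourth shows only as a dark patch under the near rim that wasn't there before pouring. No ball was visible outside the pot or in the scoop.
- **Lid:** It went in at the expected seated height with almost no force, and sits level and flush with the rim. The steam hole measures −88° against −86° for the spout, so it is about 2–3° off, which is within measuring error.
- **Teapot and other things:** The teapot shifted less than 0.3 px between the pictures before and after pouring. I didn't repeat that measurement after fitting the lid, but the final pictures show no visible shift. The other things also look unmoved, judged by eye only.
- **Disagreement:** The network's teapot origin was about 6 mm off the centre I got from the rim outline. I used the rim centre, and the lid fitted there.

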